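Clamp the beam bars in the bending rig and set the load lever

TASK

Stack all the aluminium bars that lie on the black mat flat on top of one another on the clamp's bed, their ends between the side cheeks and right under the jaw, and then turn the T-handle clockwise until the stack is firmly clamped. After that pull the lock knob of the load unit fully out, swing the lever to the long mark (50 degrees), and push the lock knob fully home again. Leave the mouse, the power adapter and the brass weight where they are.

Things in the scene. Friction and masses are not known exactly. Their poses are not given: they have to be found in the camera images.
- clamp: Fixed aluminium C-frame root clamp, 120 mm wide, 200 mm long. Origin on the screw axis at bench level; z up, +x along the clamped bars to their free ends (throat opens to +x). Column face (back stop) at x = -35 mm; two cheeks on the bed, x -30 to +20 mm, y 19 to 27 mm either side (38 mm apart), tops at z = 105 mm; overhead arm z 150 to 175 mm, x -69 to +31 mm, T-handle on it
- bed (a point): point on the bed's flat top (z = 45 mm; bed 60 mm wide, from 35 mm behind to 110 mm before the screw axis) where the middle of the bars belongs: 60 mm along the clamp's +x (50 to 80 is fine, so that the bar's end reaches past the screw axis). Same axes as the clamp. Load a bar by carrying it level over the bed from +x, under the jaw, and setting it down
- t_handle (a joint): turning of the T-handle, rad; 0 = jaw open, grows clockwise seen from above (tightening) to 10.3; starts at 0 to 0.8. Lowers the jaw 6 mm per rad; the handle keeps its height and stays where left (0.3 N m). Once the jaw meets the stack a spring pack resists: 8 N, then 24 N more per rad (torque +0.05, then +0.14 N m per rad). Firm: about 0.8 rad past contact (over 15 N needed); bottoms at 2 rad
- t_bar (a point): middle of the T-handle's crossbar on the screw axis, 209 mm above the bench; steel crossbar 70 mm long, 12 mm thick, level, along this frame's x axis; grip it across its middle from above; 28 mm of room from its underside to the arm below; the hub under it is 16 to 22 mm thick
- jaw_face (a point): middle of the underside of the jaw (46 x 34 mm steel pad), on the screw axis; 64 mm above the bed with the T-handle at 0. It sinks with the T-handle and stops sinking once it rests on the stack, while the handle can still be turned
- jaw: the jaw pad itself, 14 mm thick, same origin as jaw_face
- lever (a joint): angle of the load lever, rad; 0 at its right-hand end stop (seen from the robot), grows anticlockwise seen from above up to 1.4; the long mark is at 0.873 (50 degrees; within 4 degrees is good). Short marks every 10 degrees from 0. Starts between 0 and 0.35. Stays where it is left (about 0.12 N m)
- lever_pivot (a point): pivot of the lever on the load unit, 68 mm above the bench. The load unit is a grey fixed housing 175 x 160 x 63 mm; this frame's -x points to the front with the lock knob, z up; front face 45 mm before the pivot, back face 130 mm behind it. The lever points from the pivot along +x turned by (joint - 0.7) rad about z
- lever_grip (a point): middle of the lever's upright black grip (24 mm diameter, 46 mm high, from 82 to 128 mm above the bench; this point at 110 mm), 90 mm from the pivot
- lock_knob (a joint): travel of the lock knob, m: 0 = home (lever locked), 0.040 = fully out; pulled out of the front of the load unit. Detented: it snaps away from mid-travel to either end, at most 7 N
- lock_grip (a point): middle of the black lock knob, a lying cylinder 28 mm in diameter and 24 mm long on a rod, 40 mm above the bench, 37 mm before the housing's front face when home; its x axis points into the housing, so it is pulled along -x and pushed along +x; grip it from above across its sides
- mat: black rubber mat 330 x 210 x 3 mm, fixed to the bench, origin at the centre of its underside; the bars lie on it side by side, about 76 mm apart
- bar1: aluminium bar, 170 x 30 x 12 mm, about 165 g, may be absent; origin at the centre of its underside, x along its length (either end may be used), z up
- bar2: aluminium bar, 170 x 30 x 12 mm, about 165 g, may be absent; origin at the centre of its underside, x along its length (either end may be used), z up
- bar3: aluminium bar, 170 x 30 x 12 mm, about 165 g, may be absent; origin at the centre of its underside, x along its length (either end may be used), z up
- bar4: aluminium bar, 170 x 30 x 12 mm, about 165 g, may be absent; origin at the centre of its underside, x along its length (either end may be used), z up
- mouse: black computer mouse, 100 x 58 x 30 mm, leave alone; origin at the centre of its underside
- adapter: black power adapter, 60 x 130 x 34 mm, leave alone; origin at the centre of its underside
- weight: round brass weight, 64 mm diameter, 60 mm high, leave alone; origin at the centre of its underside
Not all that is in view belongs to the job. Leave any blue, green or purple look-alike of the bar2 alone.

How it is judged:
On the way, in this order (a step that is already met when the one before it is completed fails the run):
1. all bars are stacked flat on the clamp's bed, with their ends under the jaw (x of bar1 in the frame of clamp between 0.035 and 0.085 m and y of bar1 in the frame of clamp between -0.01 and 0.01 m and z of bar1 in the frame of clamp between 0.04 and 0.09 m and angle between each of bar1, bar2, bar3, bar4's own z axis and vertical below 0.08 rad and angle between the x axis of each of bar1, bar2, bar3, bar4 and the x axis of clamp, either way round below 0.12 rad and x of bar2 in the frame of clamp between 0.035 and 0.085 m and y of bar2 in the frame of clamp between -0.01 and 0.01 m and z of bar2 in the frame of clamp between 0.04 and 0.09 m and x of bar3 in the frame of clamp between 0.035 and 0.085 m and y of bar3 in the frame of clamp between -0.01 and 0.01 m and z of bar3 in the frame of clamp between 0.04 and 0.09 m and x of bar4 in the frame of clamp between 0.035 and 0.085 m and y of bar4 in the frame of clamp between -0.01 and 0.01 m and z of bar4 in the frame of clamp between 0.04 and 0.09 m and linear speed of each of bar1, bar2, bar3, bar4 below 0.02 m/s), for 0.3 s.
2. the jaw clamps the stack firmly (x of bar1 in the frame of clamp between 0.035 and 0.085 m and y of bar1 in the frame of clamp between -0.01 and 0.01 m and z of bar1 in the frame of clamp between 0.04 and 0.09 m and angle between each of bar1, bar2, bar3, bar4's own z axis and vertical below 0.08 rad and angle between the x axis of each of bar1, bar2, bar3, bar4 and the x axis of clamp, either way round below 0.12 rad and x of bar2 in the frame of clamp between 0.035 and 0.085 m and y of bar2 in the frame of clamp between -0.01 and 0.01 m and z of bar2 in the frame of clamp between 0.04 and 0.09 m and x of bar3 in the frame of clamp between 0.035 and 0.085 m and y of bar3 in the frame of clamp between -0.01 and 0.01 m and z of bar3 in the frame of clamp between 0.04 and 0.09 m and x of bar4 in the frame of clamp between 0.035 and 0.085 m and y of bar4 in the frame of clamp between -0.01 and 0.01 m and z of bar4 in the frame of clamp between 0.04 and 0.09 m and (contact force between jaw and bar1 above 15 N or contact force between jaw and bar2 above 15 N or contact force between jaw and bar3 above 15 N or contact force between jaw and bar4 above 15 N)), for 0.3 s.
3. the lock knob is pulled fully out (value of joint lock_knob above 0.034 m), for 0.2 s.
4. the lever is on the long mark while the knob is out (value of joint lever between 0.8 and 0.945 rad and value of joint lock_knob above 0.034 m), for 0.3 s.
5. the lock knob is pushed home with the lever on the mark (value of joint lever between 0.8 and 0.945 rad and value of joint lock_knob below 0.005 m), for 0.2 s.
At the end, for the whole second after the job is handed in: Every bar present lies flat in the stack on the bed (middle 35 to 85 mm along the clamp's +x, within 10 mm of its centre line, within 7 degrees), the jaw presses on it with more than 15 N, the lever is within 4 degrees of the long mark, and the lock knob is home within 5 mm (all of step 2 and all of step 5 and linear speed of each of bar1, bar2, bar3, bar4 below 0.02 m/s); the robot touches nothing.
It fails at once if the mouse is shoved more than 30 mm (distance of mouse from where it was at the start of the episode above 0.03 m).
It fails at once if the adapter is shoved more than 30 mm (distance of adapter from where it was at the start of the episode above 0.03 m).
It fails at once if the weight is shoved more than 30 mm (distance of weight from where it was at the start of the episode above 0.03 m).
Of bar1, bar2, bar3, bar4 only 2 to 4 are there at a start; the rules pass over those that are not, and their reading is None.
At some moment in a run one of bar1, bar2, bar3, bar4 may be knocked a few centimetres aside while the robot is not near it.
Once in a run the grip may slacken for a moment while it holds something.
It also fails if it takes over 210 s, if anything falls off the work surface, if the arm or the gripper's body presses on something with over 40 N, if the wrist force passes 120 N, or if a joint passes its speed limit or range.

ROBOT

A 6-joint arm with a two-finger parallel gripper is mounted at the origin on the work surface. World frame = base frame: x ahead of the robot, y to its left, z up, the work surface at z = 0. Lengths are in m, angles in rad, forces in N, time in s.
With the tool pointing down it reaches from about 0.35 to 0.725 m from the base axis. Payload 4.3 kg.
Tool frame: the origin (TCP) lies between the finger pads; the fingertips stand 25 mm ahead of it and the grasp point (between the pads) lies 6 mm ahead of it; z points along the fingers, y is the line along which they close (so a half turn about z gives the same grasp; the last joint's range is limited). The gripper opens to 85 mm and grips with 20 to 120 N. Pads are 22 mm wide; open, the fingers measure 114 mm over their backs; the gripper's body (76 mm by 85 mm) begins 54 mm behind the grasp point. The pads swing forward as they close: fully open they stand 13 mm farther back than shut.
Start: joints at [-1.221, 0.377, 0.081, 1.274, 0, 1.46], TCP at [0.255, -0.515, 0.225] pointing down, gripper open.
Joint ranges: [-2.72, 2.72], [-0.84, 1.66], [-1.02, 1.22], [-1.77, 2.12], [-1.37, 1.28], [-3.14, 3.14]. Speed limits (rad/s): [2.57, 2.57, 3.14, 3.14, 3.14, 3.14].

INTERFACE

Orientations are given as a unit quaternion [w, x, y, z].
In Python, from station import arm gives the robot as it stands.
- The arm moves only by the tool step_arm, never from a script. Its arguments are lists of equal length, an entry for each row: "slide": the shift along the tool's x, y, z in mm, a list of three; "turn": the turn, a rotation vector about the tool's x, y, z in degrees, a list of three; "hand": the closure, from 0 (fully open) to 1 (shut). A call has 1 to 5 rows; each row is the pose to reach, as a shift and turn from the pose commanded when the call began, along the tool's axes at that moment; what a row does not reach only later rows make up. A row lasts 1/12 s, in which the tool goes at most 41.7 mm and 7.16 degrees, less where a joint would pass 70% of its speed; a pose out of reach is approached as far as the arm can. A call with a gripper value outside its range is refused whole. The fingers move at their own pace and stop on an object; the grip force is fixed at half the most. Time passes only in rows, so rows that repeat a pose let the fingers close. It gives the time, the measured TCP pose, the force, the opening and the grip force at its end, in the units of the state.
- arm.get_obs(): the state, without advancing time (a new reading comes with each control period).
- arm.capture(name): name is "scene" or "top" or "wrist"; returns a dict with "pixels" (420x560x3 uint8, blue, green, red), "camera_matrix" (3x3 intrinsics, pixels), "k1" (the pictures are not rectified: a ray, as slopes to the right and down, at radius r is drawn at 1 + k1 r^2 times it, then the intrinsics apply), "T" (4x4, takes a point from camera to world coordinates). Camera axes: x right, y up, looking along -z (the intrinsics and any distortion apply to the point x, -y, -z); pixel columns grow to the right and rows downward; lengths in m; the calibration is good to about 2 mm. A picture is of the moment at which its call begins. There is no depth.
- arm.close_job(): hands the job in; it is judged then, once.
The state is a dict: "clock": time; "joint_positions": joint angles; "joint_vel": joint speeds; "tau": joint torques, N m; "eef_pos": TCP position; "tcp_rot": TCP orientation; "ft_force": force on the tool from outside, world axes, zero at the start; "moment": the same for the moment, N m; "gripper_width": finger opening in m; "finger_force": force on a finger pad.
Only numpy, scipy, OpenCV 4.12 (cv2) and the standard library are available. Lean on these libraries where they do the work, as an engineer would, in place of code of your own. Each camera call takes 0.05 s, during which the arm holds its last target. There are 200 camera calls.

## Working session

There is one attempt and no reset: what is moved stays moved. The work goes in short steps, Python scripts to look and compute and a tool call to move; the robot and the scene stay as the last step left them, time stands still between calls to the robot, and variables do not carry over. Pictures are saved under pics/ and viewed, at most 14 in all, crops included, and the job is handed in when it is done.

Besides the shell and the picture viewer there is one more tool, called after "Emit:" as a command line: name --argument value ..., lists and objects as JSON in quotes. step_arm: Moves the arm, as the interface text tells. Its arguments: {"type":"object","properties":{"slide":{"type":"array","items":{"type":"array","items":{"type":"number"}}},"turn":{"type":"array","items":{"type":"array","items":{"type":"number"}}},"hand":{"type":"array","items":{"type":"number"}}},"required":["slide","turn","hand"]}

```bash
mkdir -p pics; ls
cat > h.py <<'E'
import numpy as np, cv2
from station import arm
from scipy.spatial.transform import Rotation as R
def cap(n,save=None):
    c=arm.capture(n)
    if save: cv2.imwrite('pics/'+save,c['pixels'])
    return c
def ray(c,u,v):
    K=np.array(c['camera_matrix'],float);k=c['k1']
    p=cv2.undistortPoints(np.array([[[u,v]]],float),K,np.array([k,0,0,0,0.]))[0,0]
    T=np.array(c['T']);d=T[:3,:3]@np.array([p[0],-p[1],-1]);return T[:3,3],d
def onz(c,u,v,z):
    o,d=ray(c,u,v);return o+d*(z-o[2])/d[2]
def proj(c,P):
    T=np.array(c['T']);q=T[:3,:3].T@(np.array(P)-T[:3,3]);x,y=q[0]/-q[2],-q[1]/-q[2]
    s=1+c['k1']*(x*x+y*y);K=np.array(c['camera_matrix']);return K[0,0]*x*s+K[0,2],K[1,1]*y*s+K[1,2]
def tool(o=None):
    o=o or arm.get_obs();q=o['tcp_rot'];return np.array(o['eef_pos']),R.from_quat([q[1],q[2],q[3],q[0]])
E
python3 - <<'E'
from h import *
for n in('scene','top','wrist'):
    c=cap(n,n+'0.png');print(n,c['camera_matrix'],c['k1'],np.round(c['T'],3))
print(arm.get_obs())
E
```

```text
pics
scene [[384.78665751   0.         284.22091159]
 [  0.         384.78665751 203.68705222]
 [  0.           0.           1.        ]] -0.10651444833919488 [[-0.579 -0.593  0.559  1.248]
 [ 0.815 -0.413  0.406  0.494]
 [-0.01   0.691  0.723  1.044]
 [ 0.     0.     0.     1.   ]]
top [[525.67003242   0.         275.87553993]
 [  0.         525.67003242 218.98314699]
 [  0.           0.           1.        ]] 0.004143522727450824 [[-5.000e-03  9.990e-01 -3.900e-02  4.820e-01]
 [-1.000e+00 -5.000e-03  1.000e-03 -4.600e-02]
 [ 1.000e-03  3.900e-02  9.990e-01  1.582e+00]
 [ 0.000e+00  0.000e+00  0.000e+00  1.000e+00]]
wrist [[376.81966651   0.         274.1812271 ]
 [  0.         376.81966651 209.05394409]
 [  0.           0.           1.        ]] -0.0631866798367391 [[ 0.443  0.855  0.268  0.322]
 [-0.896  0.424  0.13  -0.481]
 [-0.002 -0.298  0.955  0.373]
 [ 0.     0.     0.     1.   ]]
{'clock': 0.15, 'joint_positions': array([-1.22128576e+00,  3.77939582e-01,  7.99599780e-02,  1.27440219e+00,
       -1.36936022e-05,  1.46053052e+00]), 'joint_vel': array([-0.00151292, -0.00163252,  0.00535733, -0.00091485,  0.00206538,
       -0.00107133]), 'tau': array([-2.78498926e-03, -4.64038146e+01,  2.70169187e+01,  1.40093541e-02,
       -1.54424451e-04, -5.18411724e-06]), 'eef_pos': array([ 0.25500119, -0.51480347,  0.22386075]), 'tcp_rot': array([-7.86250923e-04,  9.73691572e-01,  2.27868591e-01, -1.01400489e-04]), 'ft_force': array([-0.29203753, -0.23827773, -0.66368473]), 'moment': array([-0.01559552,  0.0080243 ,  0.03674068]), 'finger_force': 0.0, 'gripper_width': 0.08541621332001792}
```

View pics/top0.png

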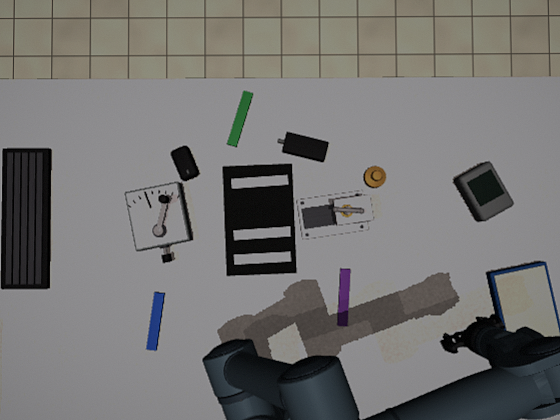

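View pics/scene0.png

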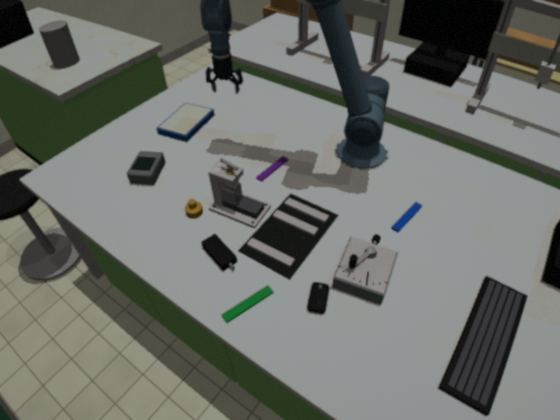

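The top view shows three bars on the mat, around (259,182), (262,233) and (262,258). The clamp is at (335,215) with its throat opening left, which is world +y. The load unit is at (158,216), its knob at (167,256), and the lever grip near (164,199).

Run:
```python
from h import *
c=cap('top');im=c['pixels'];s=cap('scene')
g=cv2.cvtColor(im,cv2.COLOR_BGR2GRAY)
m=np.zeros_like(g);m[165:275,222:298]=255
b=((g>120)&(m>0)).astype('uint8')*255
for k in cv2.findContours(b,0,2)[0]:
    if cv2.contourArea(k)<300: continue
    P=np.array([onz(c,*p[0],.015)[:2] for p in k.astype(float)],np.float32)
    r=cv2.minAreaRect(P*1000);print('bar',np.round(r[0]),np.round(r[1]),r[2])
a=cv2.resize(im[185:245,290:380],None,fx=8,fy=8,interpolation=2)
cv2.imwrite('pics/ca.png',cv2.convertScaleAbs(a,alpha=1.3))
a=cv2.resize(im[170:270,115:200],None,fx=6,fy=6,interpolation=2)
d=s['pixels'][150:230,180:280];d=cv2.resize(d,None,fx=2.9,fy=2.9,interpolation=2)
e=s['pixels'][230:305,325:405];e=cv2.resize(e,None,fx=3.6,fy=3.6,interpolation=2)
o=np.zeros((600,800,3),'uint8');o[:600,:510]=a;o[:232,510:800]=d;o[300:570,510:798]=e[:270,:288];cv2.imwrite('pics/cb.png',o)
```

```text
bar [428.  -5.] [ 26. 167.] 2.8679652214050293
bar [501.  -4.] [ 26. 167.] 3.645568609237671
bar [656.   2.] [ 26. 168.] 3.808337688446045
```

View pics/ca.png

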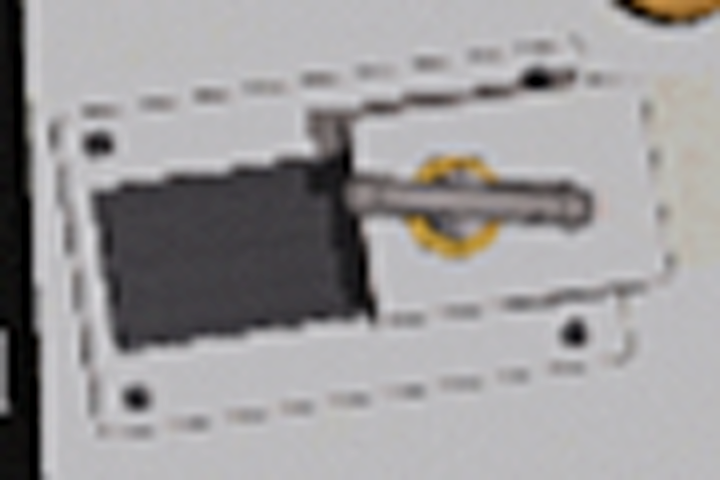

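View pics/cb.png

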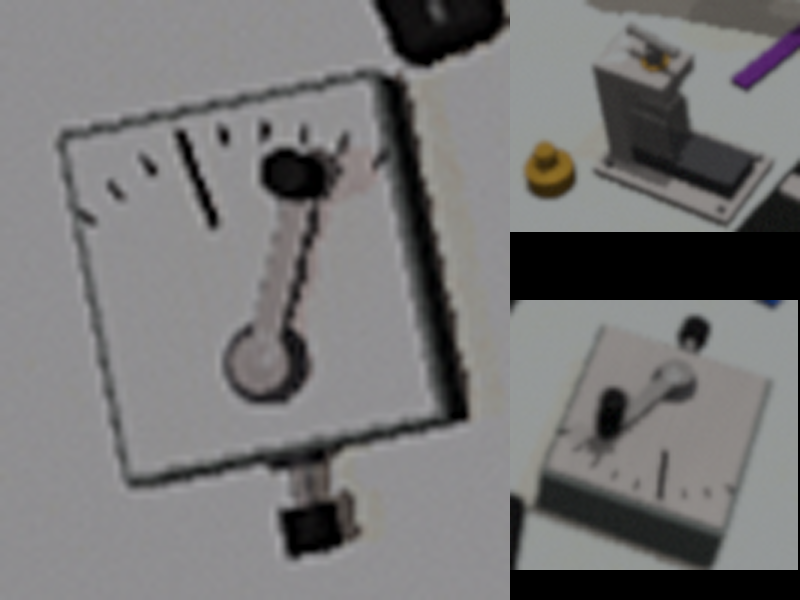

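Zoomed in, the bed's dark top spans about (302,209)–(305,229) at its front edge. The T-bar runs from about (334,209) to (364,211), with the screw ring at (347,211). On the load unit the pivot is at (159,230), the grip top at (163,199), and the knob at (167,258).

Run:
```python
from h import *
c=cap('top');im=c['pixels']
f=lambda x,y:(290+x/8-.44,185+y/8-.44)
A=onz(c,*f(95,192),.045);B=onz(c,*f(122,350),.045)
print('bed front corners',A.round(4),B.round(4),np.linalg.norm(A-B))
print('ring',onz(c,*f(458,207),.176).round(4),'Tbar',onz(c,*f(350,195),.215).round(4),onz(c,*f(590,208),.215).round(4))
# bed dark mask
hsv=cv2.cvtColor(im,cv2.COLOR_BGR2HSV);g=hsv[...,2]
m=np.zeros_like(g);m[205:232,299:333]=1
b=((g<110)&(m>0)).astype('uint8')
k=max(cv2.findContours(b,0,1)[0],key=cv2.contourArea)
P=np.array([onz(c,*p[0],.045)[:2] for p in k.astype(float)],np.float32)*1000
print('bed rect',cv2.minAreaRect(P))
y=cv2.inRange(hsv,(15,100,80),(35,255,255));y[:,:335]=0;y[200:,:]&=255;y[:195]=0
q=np.argwhere(y);print('ring mask',q.mean(0),q.min(0),q.max(0))
# base plate edges (dashed), arm top corners z=.175
print('armtop',[onz(c,*f(*p),.175).round(4)[:2].tolist() for p in((350,118),(645,82),(670,275),(372,320))])
f=lambda x,y:(115+x/6-.42,170+y/6-.42)
print('house',[onz(c,*f(*p),.063).round(4)[:2].tolist() for p in((130,485),(460,415),(380,75),(62,135))])
print('piv',onz(c,*f(265,363),.078),'grip',onz(c,*f(290,173),.128),'knob',onz(c,*f(312,530),.052))
print('longmark',onz(c,*f(182,135),.063),onz(c,*f(214,226),.063))
```

```text
bed front corners [ 0.5715 -0.1226  0.045 ] [ 0.5136 -0.132   0.045 ] 0.058652970115236756
ring [ 0.5582 -0.2375  0.176 ] Tbar [ 0.5602 -0.1971  0.215 ] [ 0.5555 -0.2752  0.215 ]
bed rect ((550.0175170898438, -170.00042724609375), (61.885589599609375, 92.71829223632812), 8.443999290466309)
ring mask [211.14634146 345.70731707] [205 341] [216 351]
armtop [[0.5883, -0.2018], [0.5999, -0.3008], [0.5351, -0.3084], [0.5206, -0.2085]]
house [[0.4521, 0.3555], [0.4849, 0.197], [0.6492, 0.2358], [0.6209, 0.3891]]
piv [0.5100802  0.28753183 0.078     ] grip [0.59682271 0.26520989 0.128     ] knob [0.42965183 0.27028894 0.052     ]
longmark [0.62060731 0.33125085 0.063     ] [0.57653693 0.31564681 0.063     ]
```

```bash
cat >> h.py <<'E'
def yaw(r): v=r.apply([1,0,0]);return np.degrees(np.arctan2(v[1],v[0]))
def plan(*wps):
    """waypoints (x,y,z,yaw deg): tool-frame slide mm / turn deg per call, tool straight down"""
    o=arm.get_obs();p,r=tool(o);y=yaw(r);print('t',round(o['clock'],1),'at',p.round(4),round(y,1),'w',round(o['gripper_width'],4),'F',np.round(o['ft_force'],1),'tiltdeg',np.round(np.degrees(np.arccos(-r.apply([0,0,1])[2])),2),'j',np.round(o['joint_positions'],2))
    for x,yy,z,a in wps:
        q=np.array([x,yy,z]);da=(a-y+180)%360-180;n=int(np.ceil(max(np.linalg.norm(q-p)/.2,abs(da)/34,1e-9)))
        for i in range(n):
            d=(q-p)/n;c,s=np.cos(np.radians(y)),np.sin(np.radians(y))
            print('  slide',np.round([1000*(c*d[0]+s*d[1]),1000*(s*d[0]-c*d[1]),-1000*d[2]],1),'turnz',round(-da/n,1));y+=da/n
        p=q
E
python3 -c "
from h import *
plan((.427,.020,.20,93.4),(.427,.020,.06,93.4))"
```

```text
t 0.3 at [ 0.2551 -0.5151  0.2243] 26.3 w 0.085 F [-0.3 -0.4  0.2] tiltdeg 0.04 j [-1.22  0.38  0.08  1.27  0.    1.46]
  slide [ 130.5 -134.4    8.1] turnz -22.4
  slide [171.8 -74.7   8.1] turnz -22.4
  slide [187.3  -3.7   8.1] turnz -22.4
  slide [  0.   0. 140.] turnz -0.0
```

Emit:
step_arm --slide '[[130, -134, 8], [130, -134, 8], [130, -134, 8], [130, -134, 8], [130, -134, 8]]' --turn '[[0, 0, -22.4], [0, 0, -22.4], [0, 0, -22.4], [0, 0, -22.4], [0, 0, -22.4]]' --hand '[0.3, 0.3, 0.3, 0.3, 0.3]'

```text
clock: 0.72
eef_pos: [0.3124, -0.333, 0.2163]
tcp_rot: [-0.001, 0.91, 0.414, 0.0]
ft_force: [-0.4, 0.8, 0.0]
gripper_width: 0.0595
finger_force: 0.0
```

Emit:
step_arm --slide '[[172, -75, 8], [172, -75, 8], [172, -75, 8], [172, -75, 8], [172, -75, 8]]' --turn '[[0, 0, -22.4], [0, 0, -22.4], [0, 0, -22.4], [0, 0, -22.4], [0, 0, -22.4]]' --hand '[0.3, 0.3, 0.3, 0.3, 0.3]'

```text
clock: 1.13
eef_pos: [0.3692, -0.155, 0.2085]
tcp_rot: [-0.001, 0.812, 0.583, 0.001]
ft_force: [-0.6, 0.1, -1.1]
gripper_width: 0.0597
finger_force: 0.0
```

```bash
python3 -c "
from h import *
plan((.427,.020,.20,93.4),(.427,.020,.08,93.4))"
```

```text
t 1.1 at [ 0.3692 -0.155   0.2085] 71.3 w 0.0597 F [-0.6  0.1 -1.1] tiltdeg 0.09 j [-0.56  0.03 -0.4   1.14  0.    1.34]
  slide [184.3  -1.2   8.5] turnz -22.1
  slide [  0.   0. 120.] turnz -0.0
```

Emit:
step_arm --slide '[[184, -1, 8], [184, -1, 8], [184, -1, 8], [184, -1, 8], [184, -1, 8]]' --turn '[[0, 0, -22.1], [0, 0, -22.1], [0, 0, -22.1], [0, 0, -22.1], [0, 0, -22.1]]' --hand '[0.3, 0.3, 0.3, 0.3, 0.3]'

```text
clock: 1.55
eef_pos: [0.4285, 0.0197, 0.2006]
tcp_rot: [-0.0, 0.685, 0.729, 0.001]
ft_force: [0.3, -0.0, 0.9]
gripper_width: 0.0595
finger_force: 0.0
```

Emit:
step_arm --slide '[[0, 0, 40], [0, 0, 80], [0, 0, 100], [0, 0, 100], [0, 0, 100]]' --turn '[[0, 0, 0], [0, 0, 0], [0, 0, 0], [0, 0, 0], [0, 0, 0]]' --hand '[0.3, 0.3, 0.3, 0.3, 0.3]'

```text
clock: 1.97
eef_pos: [0.4265, 0.0158, 0.1001]
tcp_rot: [-0.001, 0.687, 0.727, -0.001]
ft_force: [-0.4, 0.1, -0.4]
gripper_width: 0.0596
finger_force: 0.0
```

```bash
cat > bars.py <<'E'
from h import *
def wbars(c,z,lo=120):
    g=cv2.cvtColor(c['pixels'],cv2.COLOR_BGR2GRAY);b=(g>lo).astype('uint8')
    for k in cv2.findContours(b,0,1)[0]:
        if cv2.contourArea(k)<1500: continue
        P=np.array([onz(c,*p[0],z)[:2] for p in k.astype(float)],np.float32)*1000
        r=cv2.minAreaRect(P);print('rect',np.round(r[0],1),np.round(r[1],1),round(r[2],1))
if __name__=='__main__':
    import sys
    c=cap('wrist',sys.argv[1]);wbars(c,float(sys.argv[2]))
    plan((.427,.020,.036,93.4))
E
python3 bars.py w1.png .015
```

```text
rect [498.8  17.8] [ 30.4 123.7] 3.6
rect [426.6  -5.7] [ 30.  169.3] 2.7
rect [401.6   1.9] [398.8 288.1] 3.3
t 2.0 at [0.4281 0.0156 0.1014] 93.2 w 0.0598 F [-0.4 -0.2 -0.8] tiltdeg 0.03 j [-0.11  0.17 -0.54  0.86 -0.    1.4 ]
  slide [ 4.5 -0.9 65.4] turnz -0.2
```

View pics/w1.png

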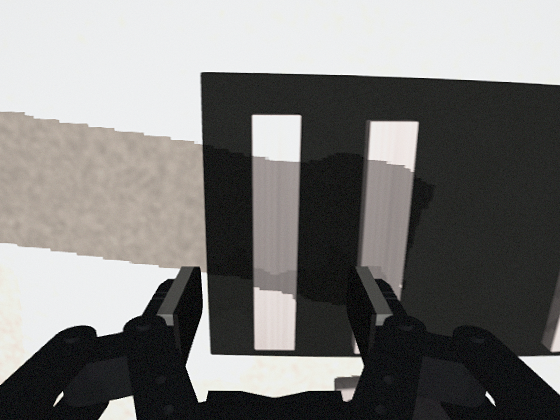

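The wrist view shows the nearest bar upright at columns 252–301, rows 115–350. Its measured size is 169×30 mm, at (0.4266,-0.0057) and yaw 92.7°, which agrees with the top view.

Emit:
step_arm --slide '[[4, -2, 30], [4, -2, 55], [4, -2, 65], [4, -2, 69], [4, -2, 69]]' --turn '[[0, 0, 0.5], [0, 0, 0.5], [0, 0, 0.5], [0, 0, 0.5], [0, 0, 0.5]]' --hand '[0.3, 0.3, 0.3, 0.3, 0.3]'

```text
clock: 2.43
eef_pos: [0.4267, 0.0192, 0.0325]
tcp_rot: [0.001, 0.69, 0.724, 0.0]
ft_force: [0.0, -0.7, 0.8]
gripper_width: 0.0594
finger_force: 0.0
```

Emit:
step_arm --slide '[[0, 0, 0], [0, 0, 0], [0, 0, 0], [0, 0, 0], [0, 0, 0]]' --turn '[[0, 0, 0], [0, 0, 0], [0, 0, 0], [0, 0, 0], [0, 0, 0]]' --hand '[0.45, 0.5, 0.55, 0.7, 0.9]'

```text
clock: 2.85
eef_pos: [0.4261, 0.0195, 0.0322]
tcp_rot: [0.001, 0.69, 0.724, 0.0]
ft_force: [0.8, 0.3, -0.4]
gripper_width: 0.0151
finger_force: 0.0
```

```bash
python3 -c "
from h import *
plan((.4254,.0193,.14,92.7),(.531,-.06,.14,98.2),(.5461,-.1523,.09,98.2))"
```

```text
t 2.9 at [0.4261 0.0195 0.0322] 92.7 w 0.0151 F [ 0.8  0.3 -0.4] tiltdeg 0.07 j [-0.1   0.25 -0.64  0.67 -0.    1.42]
  slide [-1.000e-01 -7.000e-01 -1.078e+02] turnz 0.0
  slide [-84.2 101.7  -0. ] turnz -5.5
  slide [-93.5   1.8  50. ] turnz -0.0
```

Closed on air: at this opening the fingertips sit higher than assumed. I'll reopen and go lower.

Emit:
step_arm --slide '[[0, 0, 0], [0, 0, 0], [0, 0, 0], [0, 0, 5], [0, 0, 9]]' --turn '[[0, 0, 0], [0, 0, 0], [0, 0, 0], [0, 0, 0], [0, 0, 0]]' --hand '[0.3, 0.3, 0.3, 0.3, 0.3]'

```text
clock: 3.27
eef_pos: [0.4258, 0.0195, 0.0223]
tcp_rot: [0.0, 0.69, 0.724, 0.0]
ft_force: [-0.0, 0.2, -0.3]
gripper_width: 0.0595
finger_force: 0.0
```

Emit:
step_arm --slide '[[0, 0, 0], [0, 0, 0], [0, 0, 0], [0, 0, 0], [0, 0, 0]]' --turn '[[0, 0, 0], [0, 0, 0], [0, 0, 0], [0, 0, 0], [0, 0, 0]]' --hand '[0.5, 0.6, 0.7, 0.9, 0.9]'

```text
clock: 3.68
eef_pos: [0.4257, 0.0195, 0.0227]
tcp_rot: [0.0, 0.69, 0.724, 0.0]
ft_force: [0.0, -0.5, 0.0]
gripper_width: 0.0088
finger_force: 0.0
```

```bash
python3 -c "
from h import *
plan()
c=cap('wrist','w2.png')"
```

```text
t 3.7 at [0.4257 0.0195 0.0227] 92.7 w 0.0088 F [ 0.  -0.5  0. ] tiltdeg 0.01 j [-0.1   0.27 -0.65  0.65 -0.    1.42]
```

View pics/w2.png

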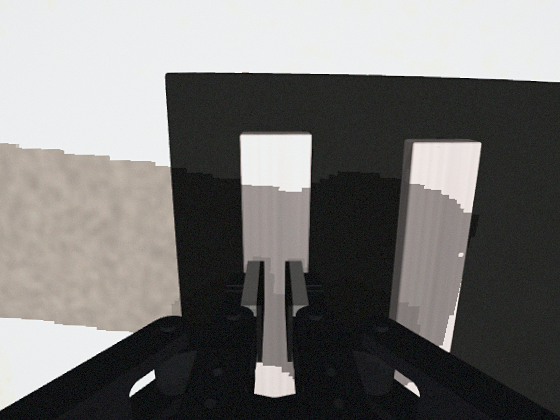

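The fingers are above the bar (pads at columns 243–308, rows 262–360). I'll probe downward with the fingers shut to find the true tip height.

Emit:
step_arm --slide '[[0, 0, 1], [0, 0, 2], [0, 0, 2]]' --turn '[[0, 0, 0], [0, 0, 0], [0, 0, 0]]' --hand '[0.9, 0.9, 0.9]'

```text
clock: 3.98
eef_pos: [0.4254, 0.0195, 0.0204]
tcp_rot: [-0.0, 0.69, 0.724, -0.0]
ft_force: [0.1, -0.1, 0.1]
gripper_width: 0.0086
finger_force: 0.0
```

Emit:
step_arm --slide '[[0, 0, 1], [0, 0, 2], [0, 0, 2]]' --turn '[[0, 0, 0], [0, 0, 0], [0, 0, 0]]' --hand '[0.9, 0.9, 0.9]'

```text
clock: 4.23
eef_pos: [0.4254, 0.0196, 0.0184]
tcp_rot: [-0.0, 0.69, 0.724, -0.0]
ft_force: [0.8, -0.2, -0.2]
gripper_width: 0.0082
finger_force: 0.0
```

Run:
```python
from h import *
c=cap('wrist','w3.png');p,r=tool()
for d in(-20,-6,0,6,12,19,25): print(d,[np.round(proj(c,p+r.apply([x/1000,.005,d/1000])),0) for x in(-11,0,11)])
cv2.imwrite('pics/w3c.png',cv2.resize(c['pixels'][220:420,180:380],None,fx=3,fy=3))
print(tool()[0])
```

```text
-20 [array([290., 321.]), array([291., 297.]), array([291., 272.])]
-6 [array([289., 303.]), array([290., 280.]), array([290., 256.])]
0 [array([289., 296.]), array([289., 273.]), array([289., 250.])]
6 [array([288., 289.]), array([288., 267.]), array([289., 245.])]
12 [array([288., 283.]), array([288., 262.]), array([288., 240.])]
19 [array([287., 276.]), array([288., 256.]), array([288., 234.])]
25 [array([287., 270.]), array([287., 251.]), array([287., 230.])]
[0.42537937 0.01953015 0.01843901]
```

View pics/w3c.png

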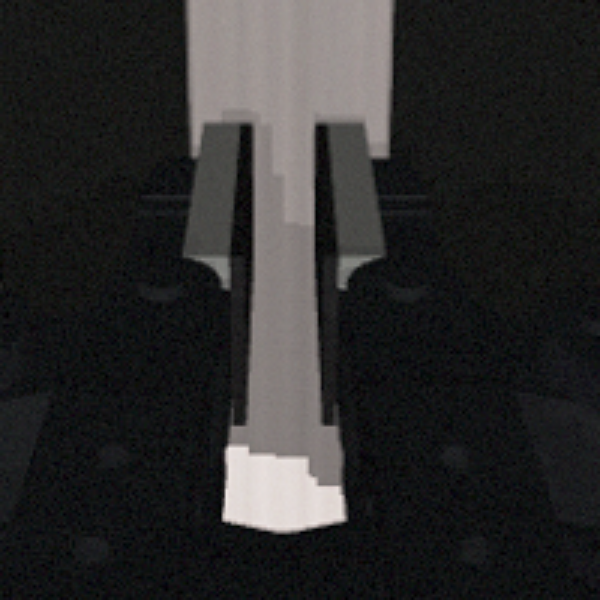

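The pad tips show at row 260, which puts them about 10 mm behind the reported TCP, or 13 mm above the bar. I'll keep probing down.

Emit:
step_arm --slide '[[0, 0, 2], [0, 0, 4], [0, 0, 4]]' --turn '[[0, 0, 0], [0, 0, 0], [0, 0, 0]]' --hand '[0.9, 0.9, 0.9]'

```text
clock: 4.53
eef_pos: [0.4253, 0.0196, 0.0142]
tcp_rot: [-0.0, 0.69, 0.724, -0.0]
ft_force: [-0.7, 0.3, -0.0]
gripper_width: 0.0086
finger_force: 0.0
```

Run:
```python
from h import *
plan()
s=cap('scene');p,r=tool();u,v=map(int,proj(s,p));print(u,v)
cv2.imwrite('pics/s3.png',cv2.resize(s['pixels'][v-50:v+25,u-45:u+45],None,fx=8,fy=8,interpolation=2))
```

```text
t 4.5 at [0.4253 0.0196 0.0142] 92.7 w 0.0086 F [-0.7  0.3 -0. ] tiltdeg 0.03 j [-0.1   0.28 -0.67  0.63 -0.    1.42]
311 211
```

View pics/s3.png

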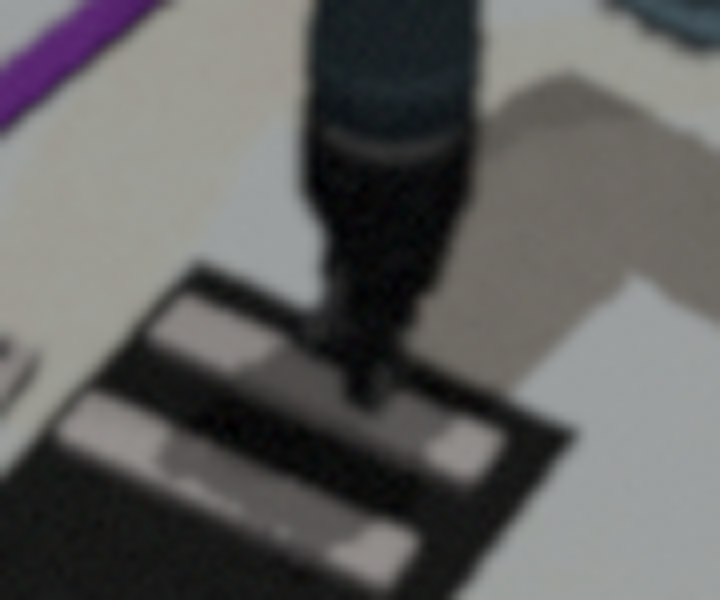

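In the scene view the fingertips sit just above the bar's top, near crop (370,400). They do stand close to the reported TCP, so I'll continue probing.

Emit:
step_arm --slide '[[0, 0, 1], [0, 0, 3], [0, 0, 3]]' --turn '[[0, 0, 0], [0, 0, 0], [0, 0, 0]]' --hand '[0.9, 0.9, 0.9]'

```text
clock: 4.83
eef_pos: [0.4254, 0.0195, 0.0113]
tcp_rot: [-0.0, 0.69, 0.724, -0.0]
ft_force: [0.3, -0.0, -0.8]
gripper_width: 0.0084
finger_force: 0.0
```

Emit:
step_arm --slide '[[0, 0, 1], [0, 0, 2], [0, 0, 2]]' --turn '[[0, 0, 0], [0, 0, 0], [0, 0, 0]]' --hand '[0.9, 0.9, 0.9]'

```text
clock: 5.08
eef_pos: [0.4254, 0.0195, 0.0094]
tcp_rot: [-0.0, 0.69, 0.724, -0.0]
ft_force: [0.4, -0.8, -0.9]
gripper_width: 0.0087
finger_force: 0.0
```

Emit:
step_arm --slide '[[0, 0, 1], [0, 0, 2], [0, 0, 2]]' --turn '[[0, 0, 0], [0, 0, 0], [0, 0, 0]]' --hand '[0.9, 0.9, 0.9]'

```text
clock: 5.33
eef_pos: [0.4257, 0.0195, 0.0086]
tcp_rot: [0.0, 0.69, 0.724, 0.0]
ft_force: [-3.1, 0.0, 13.3]
gripper_width: 0.0084
finger_force: 6.5
```

Contact: the tip is about 6 mm behind the reported TCP. So a grasp on the mat needs a TCP z of about -0.004.

Emit:
step_arm --slide '[[0, 0, -6], [0, 0, -6], [0, 0, -6], [0, 0, -6], [0, 0, -6]]' --turn '[[0, 0, 0], [0, 0, 0], [0, 0, 0], [0, 0, 0], [0, 0, 0]]' --hand '[0.3, 0.3, 0.3, 0.3, 0.3]'

```text
clock: 5.75
eef_pos: [0.4254, 0.0195, 0.0133]
tcp_rot: [-0.0, 0.69, 0.724, -0.0]
ft_force: [0.1, -0.6, -0.3]
gripper_width: 0.0601
finger_force: 0.0
```

Emit:
step_arm --slide '[[0, 0, 8], [0, 0, 13], [0, 0, 17], [0, 0, 17], [0, 0, 17]]' --turn '[[0, 0, 0], [0, 0, 0], [0, 0, 0], [0, 0, 0], [0, 0, 0]]' --hand '[0.3, 0.3, 0.3, 0.3, 0.3]'

```text
clock: 6.17
eef_pos: [0.4248, 0.0196, -0.004]
tcp_rot: [-0.001, 0.69, 0.724, -0.001]
ft_force: [-0.6, 0.6, 0.3]
gripper_width: 0.0598
finger_force: 0.0
```

Emit:
step_arm --slide '[[0, 0, 0], [0, 0, 0], [0, 0, 0], [0, 0, 0], [0, 0, 0]]' --turn '[[0, 0, 0], [0, 0, 0], [0, 0, 0], [0, 0, 0], [0, 0, 0]]' --hand '[0.5, 0.6, 0.7, 0.9, 0.9]'

```text
clock: 6.58
eef_pos: [0.4259, 0.0195, -0.0029]
tcp_rot: [0.0, 0.69, 0.724, 0.0]
ft_force: [-1.1, 1.2, 6.0]
gripper_width: 0.0282
finger_force: 60.0
```

Emit:
step_arm --slide '[[0, 0, -20], [0, 0, -60], [0, 0, -95], [0, 0, -95], [0, 0, -95]]' --turn '[[0, 0, 0], [0, 0, 0], [0, 0, 0], [0, 0, 0], [0, 0, 0]]' --hand '[0.9, 0.9, 0.9, 0.9, 0.9]'

```text
clock: 7.0
eef_pos: [0.4278, 0.0193, 0.0933]
tcp_rot: [0.002, 0.69, 0.724, 0.002]
ft_force: [-1.0, 0.7, -2.8]
gripper_width: 0.0284
finger_force: 60.0
```

```bash
python3 -c "
from h import *
plan((.5361,-.083,.09,98.2),(.5361,-.083,.058,98.2),(.5461,-.1523,.058,98.2))"
```

```text
t 7.0 at [0.4278 0.0193 0.0933] 92.7 w 0.0284 F [-1.   0.7 -2.8] tiltdeg 0.3 j [-0.1   0.17 -0.55  0.84 -0.    1.42]
  slide [-107.4  103.3    3.3] turnz -5.5
  slide [ 0.  0. 32.] turnz -0.0
  slide [-70.   0.  -0.] turnz -0.0
```

Emit:
step_arm --slide '[[-35, 34, 0], [-72, 69, 0], [-107, 104, 2], [-107, 104, 2], [-107, 104, 2]]' --turn '[[0, 0, -3], [0, 0, -5.5], [0, 0, -5.5], [0, 0, -5.5], [0, 0, -5.5]]' --hand '[0.9, 0.9, 0.9, 0.9, 0.9]'

```text
clock: 7.42
eef_pos: [0.5379, -0.086, 0.0875]
tcp_rot: [0.001, 0.656, 0.755, -0.0]
ft_force: [0.5, -0.2, -1.2]
gripper_width: 0.0281
finger_force: 60.0
```

Emit:
step_arm --slide '[[0, 0, 15], [0, 0, 32], [0, 0, 32], [0, 0, 32]]' --turn '[[0, 0, 0], [0, 0, 0], [0, 0, 0], [0, 0, 0]]' --hand '[0.9, 0.9, 0.9, 0.9]'

```text
clock: 7.75
eef_pos: [0.5314, -0.0813, 0.0551]
tcp_rot: [-0.003, 0.654, 0.756, -0.001]
ft_force: [0.2, 0.1, -1.3]
gripper_width: 0.0283
finger_force: 59.9
```

Run:
```python
from h import *
plan((.5361,-.083,.058,98.2),(.5461,-.1523,.058,98.2))
p,r=tool();c=cap('wrist','w4.png');s=cap('scene')
s0=proj(s,p);u,v=map(int,s0)
b=cv2.resize(s['pixels'][v-60:v+40,u-80:u+53],(400,300),interpolation=2)
o=np.zeros((420,800,3),'uint8');o[:300,:400]=cv2.resize(c['pixels'],(400,300));o[:300,400:]=b;cv2.imwrite('pics/m4.png',o)
```

```text
t 7.8 at [ 0.5314 -0.0813  0.0551] 98.3 w 0.0283 F [ 0.2  0.1 -1.3] tiltdeg 0.37 j [-0.27  0.42 -0.31  0.84  0.    1.16]
  slide [-2.4  4.4 -2.9] turnz 0.1
  slide [-70.   0.  -0.] turnz -0.0
```

View pics/m4.png

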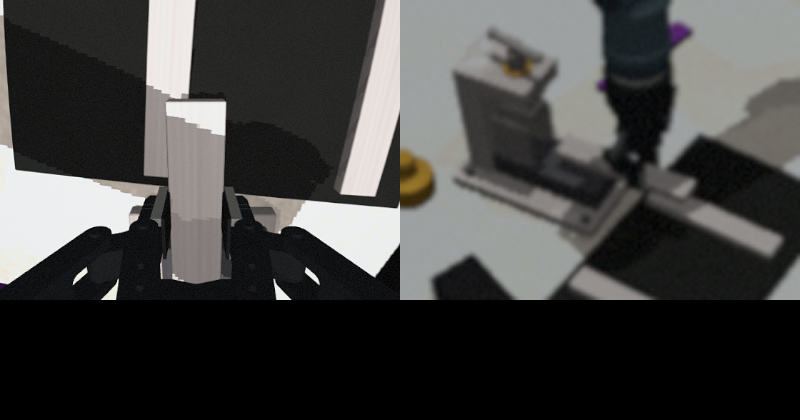

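The bar is held level in the gripper, centred between the pads, with its free end at wrist crop (195,100). The clamp throat lies ahead along tool -x. Next is the insertion.

Emit:
step_arm --slide '[[-2, 2, -3], [-2, 2, -3], [-2, 2, -3]]' --turn '[[0, 0, 0], [0, 0, 0], [0, 0, 0]]' --hand '[0.9, 0.9, 0.9]'

```text
clock: 8.1
eef_pos: [0.538, -0.0844, 0.0618]
tcp_rot: [0.001, 0.654, 0.756, 0.0]
ft_force: [-0.6, 0.7, -1.9]
gripper_width: 0.0281
finger_force: 60.0
```

Run:
```python
from h import *
plan((.5361,-.083,.058,98.2),(.5461,-.1523,.058,98.2))
```

```text
t 8.1 at [ 0.538  -0.0844  0.0618] 98.2 w 0.0281 F [-0.6  0.7 -1.9] tiltdeg 0.15 j [-0.27  0.42 -0.3   0.85 -0.    1.15]
  slide [ 1.6 -1.7  3.8] turnz 0.0
  slide [-70.   0.  -0.] turnz -0.0
```

Emit:
step_arm --slide '[[0, -2, 3], [-20, -2, 3], [-40, -2, 3], [-55, -2, 3], [-68, -2, 3]]' --turn '[[0, 0, 0], [0, 0, 0], [0, 0, 0], [0, 0, 0], [0, 0, 0]]' --hand '[0.9, 0.9, 0.9, 0.9, 0.9]'

```text
clock: 8.52
eef_pos: [0.5447, -0.1529, 0.0577]
tcp_rot: [0.0, 0.655, 0.756, 0.0]
ft_force: [1.1, -0.6, -2.2]
gripper_width: 0.0283
finger_force: 60.0
```

Emit:
step_arm --slide '[[0, 0, 0], [0, 0, 0], [0, 0, 0]]' --turn '[[0, 0, 0], [0, 0, 0], [0, 0, 0]]' --hand '[0.9, 0.9, 0.9]'

```text
clock: 8.77
eef_pos: [0.5442, -0.1511, 0.0574]
tcp_rot: [-0.001, 0.654, 0.756, 0.0]
ft_force: [-0.2, 0.3, -2.4]
gripper_width: 0.0283
finger_force: 60.0
```

Run:
```python
from h import *
plan((.5461,-.1523,.04,98.2))
s=cap('scene');c=cap('wrist');t=cap('top')
o=np.zeros((300,800,3),'uint8')
o[:300,:400]=cv2.resize(s['pixels'][140:238,180:310],(400,300),interpolation=2);o[:300,400:]=cv2.resize(c['pixels'],(400,300));cv2.imwrite('pics/m5.png',o)
```

```text
t 8.8 at [ 0.5442 -0.1511  0.0574] 98.2 w 0.0283 F [-0.2  0.3 -2.4] tiltdeg 0.06 j [-0.38  0.46 -0.24  0.87  0.    1.04]
  slide [-1.5  1.7 17.4] turnz 0.0
```

View pics/m5.png

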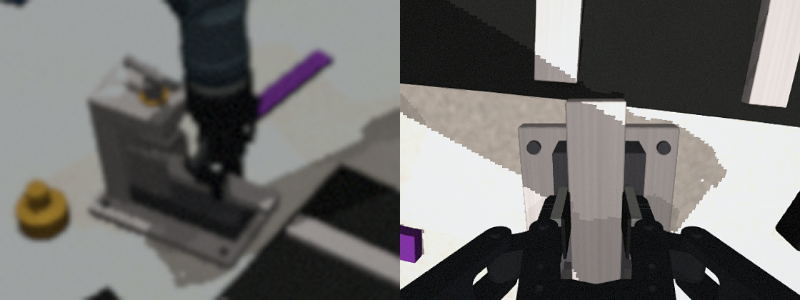

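The bar is in the throat, centred on the bed: bar columns 567–627, bed 553–645. I'll lower it.

Emit:
step_arm --slide '[[0, 0, 7], [0, 0, 13], [0, 0, 15], [0, 0, 15]]' --turn '[[0, 0, 0], [0, 0, 0], [0, 0, 0], [0, 0, 0]]' --hand '[0.9, 0.9, 0.9, 0.9]'

```text
clock: 9.25
eef_pos: [0.5436, -0.151, 0.0414]
tcp_rot: [-0.001, 0.654, 0.756, -0.0]
ft_force: [-0.6, -0.4, -2.5]
gripper_width: 0.0283
finger_force: 60.0
```

Emit:
step_arm --slide '[[0, 0, 1], [0, 0, 2], [0, 0, 2]]' --turn '[[0, 0, 0], [0, 0, 0], [0, 0, 0]]' --hand '[0.9, 0.9, 0.9]'

```text
clock: 9.5
eef_pos: [0.5447, -0.1517, 0.0405]
tcp_rot: [0.0, 0.654, 0.756, -0.0]
ft_force: [0.6, 0.1, -1.6]
gripper_width: 0.0282
finger_force: 60.0
```

Emit:
step_arm --slide '[[0, 0, 1], [0, 0, 1.5], [0, 0, 1.5]]' --turn '[[0, 0, 0], [0, 0, 0], [0, 0, 0]]' --hand '[0.9, 0.9, 0.9]'

```text
clock: 9.75
eef_pos: [0.5448, -0.1518, 0.0392]
tcp_rot: [0.0, 0.654, 0.756, 0.0]
ft_force: [1.2, 0.2, -1.9]
gripper_width: 0.0282
finger_force: 60.1
```

Emit:
step_arm --slide '[[0, 0, 0], [0, 0, 0], [0, 0, 0], [0, 0, 0], [0, 0, 0]]' --turn '[[0, 0, 0], [0, 0, 0], [0, 0, 0], [0, 0, 0], [0, 0, 0]]' --hand '[0.5, 0.4, 0.3, 0.3, 0.3]'

```text
clock: 10.17
eef_pos: [0.5448, -0.1517, 0.0393]
tcp_rot: [0.0, 0.654, 0.756, 0.0]
ft_force: [0.0, 0.2, -0.9]
gripper_width: 0.0597
finger_force: 0.0
```

Emit:
step_arm --slide '[[0, 0, -15], [0, 0, -30], [50, 0, -60], [75, 0, -80], [75, 0, -80]]' --turn '[[0, 0, 0], [0, 0, 0], [0, 0, 0], [0, 0, 0], [0, 0, 0]]' --hand '[0.3, 0.3, 0.3, 0.3, 0.3]'

```text
clock: 10.58
eef_pos: [0.5348, -0.074, 0.1229]
tcp_rot: [0.001, 0.653, 0.757, 0.002]
ft_force: [0.1, -0.2, 0.3]
gripper_width: 0.0598
finger_force: 0.0
```

```bash
cat > chk.py <<'E'
from bars import *
import sys
# bar i on stack: top plane z; report in clamp frame. also bars left on the mat
z=float(sys.argv[1]);c=cap('top');im=c['pixels'];g=cv2.cvtColor(im,cv2.COLOR_BGR2GRAY)
S=np.array([.5583,-.2365]);a=np.radians(98.2);X=np.array([np.cos(a),np.sin(a)]);Y=np.array([-X[1],X[0]])
m=np.zeros_like(g);m[150:290,200:335]=1
b=((g>120)&(m>0)).astype('uint8')
mk=np.zeros_like(g)
for k in cv2.findContours(b,0,1)[0]:
    if not 250<cv2.contourArea(k)<1200: continue
    for zz in(.015,z):
        P=np.array([onz(c,*p[0],zz)[:2] for p in k.astype(float)],np.float32);r=cv2.minAreaRect(P*1000)
        q=np.array(r[0])/1000-S;print(zz,np.round(r[0]),np.round(r[1]),round(r[2],1),'clamp',np.round([q@X,q@Y],4))
plan()
E
python3 chk.py .057; python3 -c "
from h import *
c=cap('wrist','w6.png')"
```

```text
0.015 [656.   2.] [ 26. 168.] 3.8 clamp [ 0.2224 -0.1303]
0.057 [651.   1.] [ 26. 163.] 3.8 clamp [ 0.2218 -0.1255]
t 10.6 at [ 0.5352 -0.0749  0.1223] 98.5 w 0.0597 F [ 0.   0.4 -0.7] tiltdeg 0.26 j [-0.26  0.36 -0.22  0.99  0.    1.17]
```

View pics/w6.png

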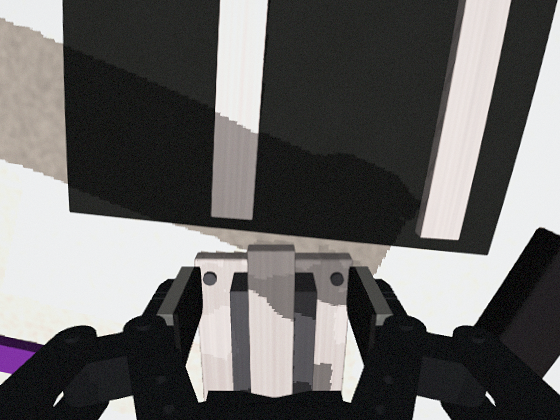

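The bar lies on the bed: its front end is at (248–296, 245) and the bed edges run from 232 to 313. The next bar is visible at columns 211–267.

Run:
```python
from h import *
c=cap('wrist')
S=np.array([.5583,-.2365]);a=np.radians(98.2);X=np.array([np.cos(a),np.sin(a)]);Y=np.array([-X[1],X[0]])
for n,u,v,z in(('barL',248,245,.057),('barR',296,244,.057),('bedL',232,274,.045),('bedR',313,274,.045),('barLlow',246,385,.057),('barRlow',297,385,.057)):
    q=onz(c,u,v,z)[:2];print(n,np.round(q,4),'clamp',np.round([(q-S)@X,(q-S)@Y],4))
plan((.4993,.021,.1,93.6),(.4993,.021,-.004,93.6))
```

```text
barL [ 0.5198 -0.0921] clamp [0.1484 0.0175]
barR [ 0.5487 -0.0872] clamp [ 0.1491 -0.0118]
bedL [ 0.5117 -0.1194] clamp [0.1225 0.0294]
bedR [ 0.5649 -0.1117] clamp [ 0.1226 -0.0243]
barLlow [ 0.5315 -0.1987] clamp [0.0412 0.0211]
barRlow [ 0.5672 -0.1935] clamp [ 0.0412 -0.0149]
t 10.7 at [ 0.5344 -0.0774  0.1195] 98.3 w 0.0595 F [0.5 0.4 0.4] tiltdeg 0.11 j [-0.26  0.36 -0.22  0.99 -0.    1.16]
  slide [102.4 -20.5  19.5] turnz 4.7
  slide [  0.   0. 104.] turnz -0.0
```

Emit:
step_arm --slide '[[40, -10, 10], [80, -20, 20], [102, -21, 20], [102, -21, 20], [102, -21, 20]]' --turn '[[0, 0, 2], [0, 0, 4.7], [0, 0, 4.7], [0, 0, 4.7], [0, 0, 4.7]]' --hand '[0.3, 0.3, 0.3, 0.3, 0.3]'

```text
clock: 11.15
eef_pos: [0.4976, 0.0203, 0.0977]
tcp_rot: [-0.001, 0.685, 0.729, -0.001]
ft_force: [0.6, 0.2, 0.1]
gripper_width: 0.0597
finger_force: 0.0
```

Emit:
step_arm --slide '[[0, 0, 0], [0, 0, 0]]' --turn '[[0, 0, 0], [0, 0, 0]]' --hand '[0.3, 0.3]'

```text
clock: 11.32
eef_pos: [0.4992, 0.019, 0.0989]
tcp_rot: [0.0, 0.686, 0.728, -0.0]
ft_force: [-0.2, 0.2, 0.7]
gripper_width: 0.0595
finger_force: 0.0
```

Run:
```python
from bars import *
wbars(cap('wrist'),.015);plan((.498,.0203,-.004,93.6))
```

```text
rect [ 505.7 -113.2] [135.1  44.4] 4.2
rect [710.  -44.6] [119.6  30.3] 89.8
rect [653.2   7.5] [ 30.1 157.4] 3.9
rect [499.6  -4.7] [ 29.9 168.6] 3.6
rect [426.   76.2] [474.6 213. ] 34.2
t 11.4 at [0.4992 0.0191 0.099 ] 93.4 w 0.0599 F [ 0.5  0.2 -0.3] tiltdeg 0.04 j [-0.09  0.3  -0.36  0.9  -0.    1.42]
  slide [  1.3  -1.2 103. ] turnz -0.2
```

Emit:
step_arm --slide '[[1, -1, 35], [1, -1, 70], [1, -1, 90], [1, -1, 102], [1, -1, 102]]' --turn '[[0, 0, 0], [0, 0, 0], [0, 0, 0], [0, 0, 0], [0, 0, 0]]' --hand '[0.3, 0.3, 0.3, 0.3, 0.3]'

```text
clock: 11.78
eef_pos: [0.4951, 0.0206, -0.0057]
tcp_rot: [-0.002, 0.686, 0.728, -0.002]
ft_force: [-0.2, -0.8, -0.4]
gripper_width: 0.0596
finger_force: 0.0
```

Emit:
step_arm --slide '[[0, 0, 0], [0, 0, 0], [0, 0, 0], [0, 0, 0], [0, 0, 0]]' --turn '[[0, 0, 0], [0, 0, 0], [0, 0, 0], [0, 0, 0], [0, 0, 0]]' --hand '[0.5, 0.6, 0.7, 0.9, 0.9]'

```text
clock: 12.2
eef_pos: [0.4991, 0.021, -0.0013]
tcp_rot: [0.002, 0.685, 0.729, 0.001]
ft_force: [-0.8, -1.5, 5.7]
gripper_width: 0.0283
finger_force: 60.0
```

Emit:
step_arm --slide '[[0, 0, -20], [0, 0, -60], [0, 0, -95], [0, 0, -95], [0, 0, -95]]' --turn '[[0, 0, 0], [0, 0, 0], [0, 0, 0], [0, 0, 0], [0, 0, 0]]' --hand '[0.9, 0.9, 0.9, 0.9, 0.9]'

```text
clock: 12.62
eef_pos: [0.4999, 0.0214, 0.0946]
tcp_rot: [0.002, 0.685, 0.729, 0.002]
ft_force: [0.1, -0.7, -2.0]
gripper_width: 0.0279
finger_force: 59.8
```

Emit:
step_arm --slide '[[0, 0, 0], [0, 0, 0]]' --turn '[[0, 0, 0], [0, 0, 0]]' --hand '[0.9, 0.9]'

```text
clock: 12.78
eef_pos: [0.4959, 0.0216, 0.0907]
tcp_rot: [-0.001, 0.685, 0.729, -0.001]
ft_force: [0.3, -0.4, -2.3]
gripper_width: 0.0281
finger_force: 59.8
```

Run:
```python
from h import *
plan((.5351,-.083,.08,98.2),(.5351,-.083,.070,98.2),(.5448,-.1517,.07,98.2))
```

```text
t 12.8 at [0.4959 0.0216 0.0907] 93.5 w 0.0281 F [ 0.3 -0.4 -2.3] tiltdeg 0.17 j [-0.08  0.31 -0.38  0.88 -0.    1.42]
  slide [-106.9   32.7   10.7] turnz -4.7
  slide [ 0.  0. 10.] turnz -0.0
  slide [-69.4  -0.2  -0. ] turnz -0.0
```

Emit:
step_arm --slide '[[-35, 11, 0], [-70, 22, 5], [-100, 31, 10], [-106, 31, 20], [-106, 31, 20]]' --turn '[[0, 0, -2], [0, 0, -4.7], [0, 0, -4.7], [0, 0, -4.7], [0, 0, -4.7]]' --hand '[0.9, 0.9, 0.9, 0.9, 0.9]'

```text
clock: 13.2
eef_pos: [0.533, -0.0837, 0.0688]
tcp_rot: [-0.002, 0.656, 0.755, -0.001]
ft_force: [-0.7, -0.3, -2.0]
gripper_width: 0.0281
finger_force: 59.7
```

Emit:
step_arm --slide '[[0, 0, 0], [0, 0, 0], [0, 0, 0], [0, 0, 0], [0, 0, 0]]' --turn '[[0, 0, 0], [0, 0, 0], [0, 0, 0], [0, 0, 0], [0, 0, 0]]' --hand '[0.9, 0.9, 0.9, 0.9, 0.9]'

```text
clock: 13.62
eef_pos: [0.5349, -0.0816, 0.0725]
tcp_rot: [0.0, 0.654, 0.757, 0.0]
ft_force: [0.4, 0.9, -0.7]
gripper_width: 0.0277
finger_force: 59.7
```

Run:
```python
from h import *
plan((.5351,-.083,.07,98.2),(.5448,-.1517,.07,98.2))
```

```text
t 13.6 at [ 0.5349 -0.0816  0.0725] 98.3 w 0.0277 F [ 0.4  0.9 -0.7] tiltdeg 0.03 j [-0.27  0.4  -0.29  0.88  0.    1.16]
  slide [-1.4 -0.   2.5] turnz 0.1
  slide [-69.4  -0.2  -0. ] turnz -0.0
```

Emit:
step_arm --slide '[[-15, 0, 2], [-30, 0, 2], [-45, 0, 2], [-60, 0, 2], [-71, 0, 2]]' --turn '[[0, 0, 0], [0, 0, 0], [0, 0, 0], [0, 0, 0], [0, 0, 0]]' --hand '[0.9, 0.9, 0.9, 0.9, 0.9]'

```text
clock: 14.03
eef_pos: [0.5456, -0.1549, 0.0704]
tcp_rot: [0.001, 0.655, 0.756, -0.0]
ft_force: [-0.0, -0.6, -0.4]
gripper_width: 0.0281
finger_force: 59.7
```

Emit:
step_arm --slide '[[0, 0, 0], [0, 0, 0], [0, 0, 6], [0, 0, 12], [0, 0, 14]]' --turn '[[0, 0, 0], [0, 0, 0], [0, 0, 0], [0, 0, 0], [0, 0, 0]]' --hand '[0.9, 0.9, 0.9, 0.9, 0.9]'

```text
clock: 14.45
eef_pos: [0.544, -0.1517, 0.0547]
tcp_rot: [-0.001, 0.654, 0.756, -0.0]
ft_force: [-1.6, -0.7, -0.5]
gripper_width: 0.0283
finger_force: 59.7
```

Emit:
step_arm --slide '[[0, 0, 0], [0, 0, 0], [0, 0, 0]]' --turn '[[0, 0, 0], [0, 0, 0], [0, 0, 0]]' --hand '[0.9, 0.9, 0.9]'

```text
clock: 14.7
eef_pos: [0.545, -0.1524, 0.0561]
tcp_rot: [-0.0, 0.654, 0.756, -0.0]
ft_force: [-0.2, 0.3, -0.2]
gripper_width: 0.028
finger_force: 59.7
```

Run:
```python
from h import *
plan((.5448,-.1517,.0525,98.2))
```

```text
t 14.7 at [ 0.545  -0.1524  0.0561] 98.3 w 0.028 F [-0.2  0.3 -0.2] tiltdeg 0.01 j [-0.38  0.46 -0.24  0.87 -0.    1.04]
  slide [ 0.7 -0.1  3.6] turnz 0.1
```

Emit:
step_arm --slide '[[0, 0, 1], [0, 0, 2], [0, 0, 2]]' --turn '[[0, 0, 0], [0, 0, 0], [0, 0, 0]]' --hand '[0.9, 0.9, 0.9]'

```text
clock: 14.95
eef_pos: [0.5451, -0.1527, 0.054]
tcp_rot: [0.0, 0.654, 0.756, -0.0]
ft_force: [0.5, 0.7, -1.0]
gripper_width: 0.0282
finger_force: 59.7
```

Emit:
step_arm --slide '[[0, 0, 1], [0, 0, 1.5], [0, 0, 1.5]]' --turn '[[0, 0, 0], [0, 0, 0], [0, 0, 0]]' --hand '[0.9, 0.9, 0.9]'

```text
clock: 15.2
eef_pos: [0.5451, -0.1527, 0.0527]
tcp_rot: [0.0, 0.654, 0.756, 0.0]
ft_force: [-0.1, -0.3, -1.2]
gripper_width: 0.0282
finger_force: 59.8
```

Run:
```python
from h import *
plan()
s=cap('scene');c=cap('wrist')
o=np.zeros((300,800,3),'uint8')
o[:300,:400]=cv2.resize(s['pixels'][140:238,180:310],(400,300),interpolation=2);o[:300,400:]=cv2.resize(c['pixels'],(400,300));cv2.imwrite('pics/m7.png',o)
```

```text
t 15.2 at [ 0.5451 -0.1527  0.0527] 98.2 w 0.0282 F [-0.1 -0.3 -1.2] tiltdeg 0.02 j [-0.39  0.47 -0.24  0.86 -0.    1.04]
```

View pics/m7.png

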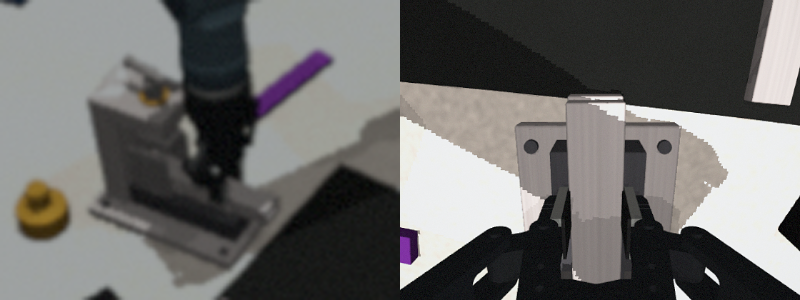

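The second bar is held directly above the first, with their ends lined up at (596,97). I'll lower the last bit and release.

Emit:
step_arm --slide '[[0, 0, 0.5], [0, 0, 1], [0, 0, 1]]' --turn '[[0, 0, 0], [0, 0, 0], [0, 0, 0]]' --hand '[0.9, 0.9, 0.9]'

```text
clock: 15.55
eef_pos: [0.5452, -0.1528, 0.0527]
tcp_rot: [0.0, 0.654, 0.756, 0.0]
ft_force: [-3.1, 0.7, 7.6]
gripper_width: 0.0284
finger_force: 60.7
```

Emit:
step_arm --slide '[[0, 0, 0], [0, 0, 0], [0, 0, 0], [0, 0, 0], [0, 0, 0]]' --turn '[[0, 0, 0], [0, 0, 0], [0, 0, 0], [0, 0, 0], [0, 0, 0]]' --hand '[0.5, 0.4, 0.3, 0.3, 0.3]'

```text
clock: 15.97
eef_pos: [0.545, -0.1527, 0.0514]
tcp_rot: [-0.0, 0.654, 0.756, -0.0]
ft_force: [0.5, -0.0, -0.3]
gripper_width: 0.0598
finger_force: 0.0
```

Emit:
step_arm --slide '[[0, 0, -15], [0, 0, -30], [50, 0, -60], [75, 0, -70], [75, 0, -70]]' --turn '[[0, 0, 0], [0, 0, 0], [0, 0, 0], [0, 0, 0], [0, 0, 0]]' --hand '[0.3, 0.3, 0.3, 0.3, 0.3]'

```text
clock: 16.38
eef_pos: [0.535, -0.0741, 0.1249]
tcp_rot: [0.001, 0.653, 0.758, 0.002]
ft_force: [-0.6, -0.4, 0.1]
gripper_width: 0.06
finger_force: 0.0
```

Run:
```python
from h import *
cap('wrist','w8.png')
plan((.651,.026,.1,93.8))
```

```text
t 16.4 at [ 0.5352 -0.0761  0.1237] 98.5 w 0.06 F [ 0.5 -0.3 -0.2] tiltdeg 0.18 j [-0.26  0.36 -0.22  0.99  0.    1.16]
  slide [ 83.9 129.6  23.7] turnz 4.7
```

Emit:
step_arm --slide '[[25, 40, 5], [50, 80, 10], [70, 110, 20], [86, 131, 24], [86, 131, 24]]' --turn '[[0, 0, 2], [0, 0, 4.7], [0, 0, 4.7], [0, 0, 4.7], [0, 0, 4.7]]' --hand '[0.3, 0.3, 0.3, 0.3, 0.3]'

```text
clock: 16.85
eef_pos: [0.6546, 0.029, 0.0944]
tcp_rot: [-0.001, 0.683, 0.73, 0.001]
ft_force: [-0.2, 0.2, -0.5]
gripper_width: 0.0596
finger_force: 0.0
```

Emit:
step_arm --slide '[[0, 0, 0], [0, 0, 0], [0, 0, 0], [0, 0, 0]]' --turn '[[0, 0, 0], [0, 0, 0], [0, 0, 0], [0, 0, 0]]' --hand '[0.3, 0.3, 0.3, 0.3]'

```text
clock: 17.18
eef_pos: [0.651, 0.0241, 0.0979]
tcp_rot: [0.0, 0.686, 0.728, -0.0]
ft_force: [0.3, -0.2, 1.1]
gripper_width: 0.0601
finger_force: 0.0
```

Run:
```python
from bars import *
wbars(cap('wrist'),.015);plan((.653,.0275,-.003,93.8))
```

```text
rect [ 661.4 -106.4] [127.1  80.4] 21.1
rect [653.9   1.6] [ 29.9 169.2] 3.8
rect [728.2  86.4] [214.2 484.5] 60.4
t 17.2 at [0.6511 0.0242 0.0981] 93.5 w 0.0599 F [-0.4 -0.5  0.2] tiltdeg 0.02 j [-0.06  0.59  0.09  1.07 -0.    1.45]
  slide [  3.2   2.1 101.1] turnz -0.3
```

Emit:
step_arm --slide '[[3, 1, 35], [3, 1, 70], [3, 1, 90], [3, 1, 100], [3, 1, 100]]' --turn '[[0, 0, -0.3], [0, 0, -0.3], [0, 0, -0.3], [0, 0, -0.3], [0, 0, -0.3]]' --hand '[0.3, 0.3, 0.3, 0.3, 0.3]'

```text
clock: 17.65
eef_pos: [0.6497, 0.028, -0.0048]
tcp_rot: [-0.002, 0.683, 0.73, -0.002]
ft_force: [0.8, -0.3, -1.1]
gripper_width: 0.0601
finger_force: 0.0
```

Emit:
step_arm --slide '[[0, 0, 0], [0, 0, 0], [0, 0, 0], [0, 0, 0], [0, 0, 0]]' --turn '[[0, 0, 0], [0, 0, 0], [0, 0, 0], [0, 0, 0], [0, 0, 0]]' --hand '[0.5, 0.6, 0.7, 0.9, 0.9]'

```text
clock: 18.07
eef_pos: [0.6546, 0.0282, 0.0003]
tcp_rot: [0.002, 0.683, 0.73, 0.001]
ft_force: [-1.3, 0.1, 7.1]
gripper_width: 0.0279
finger_force: 60.6
```

Emit:
step_arm --slide '[[0, 0, -20], [0, 0, -60], [0, 0, -95], [0, 0, -95], [0, 0, -95]]' --turn '[[0, 0, 0], [0, 0, 0], [0, 0, 0], [0, 0, 0], [0, 0, 0]]' --hand '[0.9, 0.9, 0.9, 0.9, 0.9]'

```text
clock: 18.48
eef_pos: [0.6553, 0.0284, 0.0963]
tcp_rot: [0.003, 0.683, 0.73, 0.002]
ft_force: [-0.3, 0.2, -2.2]
gripper_width: 0.0282
finger_force: 59.8
```

Emit:
step_arm --slide '[[0, 0, 0], [0, 0, 0], [0, 0, 0], [0, 0, 0]]' --turn '[[0, 0, 0], [0, 0, 0], [0, 0, 0], [0, 0, 0]]' --hand '[0.9, 0.9, 0.9, 0.9]'

```text
clock: 18.82
eef_pos: [0.6511, 0.0286, 0.0908]
tcp_rot: [-0.001, 0.683, 0.73, -0.001]
ft_force: [-0.1, 0.5, -1.5]
gripper_width: 0.028
finger_force: 59.8
```

Run:
```python
from h import *
plan((.5351,-.082,.085,98.2),(.5451,-.1523,.085,98.2))
```

```text
t 18.8 at [0.6511 0.0286 0.0908] 93.8 w 0.028 F [-0.1  0.5 -1.5] tiltdeg 0.19 j [-0.05  0.6   0.08  1.06 -0.    1.45]
  slide [-102.5 -123.1    5.8] turnz -4.4
  slide [-71.   -0.1  -0. ] turnz -0.0
```

Emit:
step_arm --slide '[[-25, -30, 0], [-50, -60, 0], [-75, -90, 4], [-102, -124, 8], [-102, -124, 13]]' --turn '[[0, 0, -2], [0, 0, -4.4], [0, 0, -4.4], [0, 0, -4.4], [0, 0, -4.4]]' --hand '[0.9, 0.9, 0.9, 0.9, 0.9]'

```text
clock: 19.23
eef_pos: [0.528, -0.0845, 0.0777]
tcp_rot: [-0.003, 0.656, 0.754, -0.003]
ft_force: [-1.2, -0.7, -2.0]
gripper_width: 0.0279
finger_force: 60.0
```

Emit:
step_arm --slide '[[0, 0, 0], [0, 0, 0], [0, 0, 0], [0, 0, 0], [0, 0, 0]]' --turn '[[0, 0, 0], [0, 0, 0], [0, 0, 0], [0, 0, 0], [0, 0, 0]]' --hand '[0.9, 0.9, 0.9, 0.9, 0.9]'

```text
clock: 19.65
eef_pos: [0.5369, -0.081, 0.0799]
tcp_rot: [0.001, 0.654, 0.757, 0.0]
ft_force: [0.2, -0.7, -1.2]
gripper_width: 0.0279
finger_force: 60.0
```

Run:
```python
from h import *
plan((.5351,-.082,.078,98.2),(.5453,-.1523,.078,98.2))
c=cap('wrist','w9.png')
```

```text
t 19.6 at [ 0.5369 -0.081   0.0799] 98.3 w 0.0279 F [ 0.2 -0.7 -1.2] tiltdeg 0.07 j [-0.27  0.4  -0.28  0.89  0.    1.16]
  slide [-0.8 -1.9  1.9] turnz 0.1
  slide [-71.    0.1  -0. ] turnz -0.0
```

Emit:
step_arm --slide '[[-15, -1, 1], [-30, -1, 1], [-45, -1, 1], [-60, -1, 1], [-72, -1, 1]]' --turn '[[0, 0, 0], [0, 0, 0], [0, 0, 0], [0, 0, 0], [0, 0, 0]]' --hand '[0.9, 0.9, 0.9, 0.9, 0.9]'

```text
clock: 20.12
eef_pos: [0.5455, -0.1551, 0.0787]
tcp_rot: [0.0, 0.655, 0.756, -0.0]
ft_force: [0.2, -0.3, -1.3]
gripper_width: 0.0281
finger_force: 60.0
```

Emit:
step_arm --slide '[[0, 0, 0], [0, 0, 0], [0, 0, 0], [0, 0, 0], [0, 0, 0]]' --turn '[[0, 0, 0], [0, 0, 0], [0, 0, 0], [0, 0, 0], [0, 0, 0]]' --hand '[0.9, 0.9, 0.9, 0.9, 0.9]'

```text
clock: 20.53
eef_pos: [0.5446, -0.1523, 0.0785]
tcp_rot: [-0.0, 0.654, 0.756, -0.0]
ft_force: [0.7, 0.3, -2.3]
gripper_width: 0.0283
finger_force: 60.0
```

Run:
```python
from h import *
plan((.5451,-.1523,.066,98.2))
```

```text
t 20.5 at [ 0.5446 -0.1523  0.0785] 98.3 w 0.0283 F [ 0.7  0.3 -2.3] tiltdeg 0.03 j [-0.38  0.44 -0.21  0.92  0.    1.04]
  slide [-0.   0.5 12.5] turnz 0.1
```

Emit:
step_arm --slide '[[0, 0, 4], [0, 0, 8], [0, 0, 11], [0, 0, 11]]' --turn '[[0, 0, 0], [0, 0, 0], [0, 0, 0], [0, 0, 0]]' --hand '[0.9, 0.9, 0.9, 0.9]'

```text
clock: 20.87
eef_pos: [0.5443, -0.1526, 0.0667]
tcp_rot: [-0.001, 0.654, 0.756, -0.0]
ft_force: [0.4, -0.3, -1.0]
gripper_width: 0.0281
finger_force: 60.1
```

Emit:
step_arm --slide '[[0, 0, 1], [0, 0, 2], [0, 0, 2]]' --turn '[[0, 0, 0], [0, 0, 0], [0, 0, 0]]' --hand '[0.9, 0.9, 0.9]'

```text
clock: 21.12
eef_pos: [0.5447, -0.1528, 0.0663]
tcp_rot: [0.0, 0.654, 0.756, 0.0]
ft_force: [-2.0, 1.7, 3.9]
gripper_width: 0.0279
finger_force: 60.6
```

Emit:
step_arm --slide '[[0, 0, 0], [0, 0, 0], [0, 0, 0], [0, 0, 0], [0, 0, 0]]' --turn '[[0, 0, 0], [0, 0, 0], [0, 0, 0], [0, 0, 0], [0, 0, 0]]' --hand '[0.5, 0.4, 0.3, 0.3, 0.3]'

```text
clock: 21.53
eef_pos: [0.545, -0.1531, 0.0656]
tcp_rot: [0.0, 0.654, 0.756, 0.0]
ft_force: [0.1, 0.2, 0.9]
gripper_width: 0.0598
finger_force: 0.0
```

Emit:
step_arm --slide '[[0, 0, -15], [0, 0, -30], [30, 0, -60], [60, 0, -100], [60, 0, -140]]' --turn '[[0, 0, 0], [0, 0, 0], [0, 0, 0], [0, 0, 0], [0, 0, 0]]' --hand '[0.3, 0.3, 0.3, 0.3, 0.3]'

```text
clock: 21.95
eef_pos: [0.5337, -0.0908, 0.199]
tcp_rot: [-0.003, 0.654, 0.757, -0.001]
ft_force: [1.0, 0.4, -0.1]
gripper_width: 0.0594
finger_force: 0.0
```

Emit:
step_arm --slide '[[0, 0, 0], [0, 0, 0], [0, 0, 0], [0, 0, 0], [0, 0, 0]]' --turn '[[0, 0, 0], [0, 0, 0], [0, 0, 0], [0, 0, 0], [0, 0, 0]]' --hand '[0.3, 0.3, 0.3, 0.3, 0.3]'

```text
clock: 22.37
eef_pos: [0.5353, -0.0943, 0.198]
tcp_rot: [-0.001, 0.655, 0.756, -0.001]
ft_force: [-0.6, 0.4, -0.0]
gripper_width: 0.06
finger_force: 0.0
```

Run:
```python
from h import *
plan()
c=cap('wrist','w10.png');s=cap('scene')
o=np.zeros((400,800,3),'uint8')
o[:300,:400]=cv2.resize(s['pixels'][140:238,180:310],(400,300),interpolation=2);o[:400,400:]=c['pixels'][20:420,80:480];cv2.imwrite('pics/m10.png',o)
```

```text
t 22.4 at [ 0.5353 -0.0943  0.198 ] 98.2 w 0.06 F [-0.6  0.4 -0. ] tiltdeg 0.18 j [-0.29  0.32 -0.06  1.19 -0.    1.14]
```

View pics/m10.png

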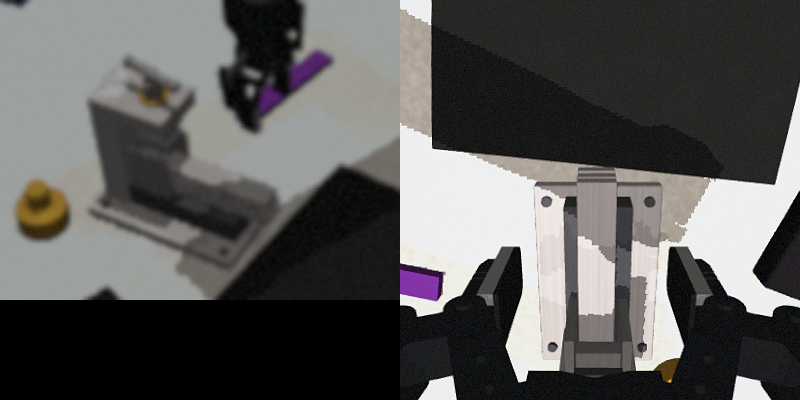

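The stack of three is flat and aligned, with its ends under the jaw; the front ends show at (597,172). Next I'll unwind the wrist half a turn and move above the T-handle.

Run:
```python
from h import *
plan((.538,-.11,.265,110),(.558,-.2365,.265,266.6))
```

```text
t 22.5 at [ 0.5355 -0.0944  0.1983] 98.2 w 0.0598 F [-0.3 -0.7 -0.5] tiltdeg 0.16 j [-0.29  0.32 -0.06  1.19 -0.    1.14]
  slide [-15.8   0.3 -66.7] turnz -11.8
  slide [-25.1  -4.9  -0. ] turnz -31.3
  slide [-18.9 -17.3  -0. ] turnz -31.3
  slide [ -7.2 -24.6  -0. ] turnz -31.3
  slide [  6.6 -24.7  -0. ] turnz -31.3
  slide [ 18.5 -17.7  -0. ] turnz -31.3
```

Emit:
step_arm --slide '[[-16, 0, -40], [-16, 0, -67], [-16, 0, -67], [-16, 0, -67], [-16, 0, -67]]' --turn '[[0, 0, -6], [0, 0, -11.8], [0, 0, -11.8], [0, 0, -11.8], [0, 0, -11.8]]' --hand '[0.3, 0.3, 0.3, 0.3, 0.3]'

```text
clock: 22.88
eef_pos: [0.5385, -0.1102, 0.2659]
tcp_rot: [-0.0, 0.574, 0.819, -0.0]
ft_force: [0.0, 0.6, -0.6]
gripper_width: 0.0598
finger_force: 0.0
```

Emit:
step_arm --slide '[[-25, -5, 0], [-25, -5, 0], [-25, -5, 0], [-25, -5, 0], [-25, -5, 0]]' --turn '[[0, 0, -31.3], [0, 0, -31.3], [0, 0, -31.3], [0, 0, -31.3], [0, 0, -31.3]]' --hand '[0.3, 0.3, 0.3, 0.3, 0.3]'

```text
clock: 23.3
eef_pos: [0.5416, -0.135, 0.2647]
tcp_rot: [-0.002, 0.329, 0.944, 0.0]
ft_force: [-0.4, -0.2, -0.6]
gripper_width: 0.0596
finger_force: 0.0
```

Emit:
step_arm --slide '[[-19, -17, 0], [-19, -17, 0], [-19, -17, 0], [-19, -17, 0], [-19, -17, 0]]' --turn '[[0, 0, -31.3], [0, 0, -31.3], [0, 0, -31.3], [0, 0, -31.3], [0, 0, -31.3]]' --hand '[0.3, 0.3, 0.3, 0.3, 0.3]'

```text
clock: 23.72
eef_pos: [0.5459, -0.1601, 0.2647]
tcp_rot: [-0.002, 0.062, 0.998, 0.001]
ft_force: [-0.6, 0.3, 0.4]
gripper_width: 0.0598
finger_force: 0.0
```

Emit:
step_arm --slide '[[-7, -25, 0], [-7, -25, 0], [-7, -25, 0], [-7, -25, 0], [-7, -25, 0]]' --turn '[[0, 0, -31.3], [0, 0, -31.3], [0, 0, -31.3], [0, 0, -31.3], [0, 0, -31.3]]' --hand '[0.3, 0.3, 0.3, 0.3, 0.3]'

```text
clock: 24.13
eef_pos: [0.5497, -0.1858, 0.2647]
tcp_rot: [-0.001, -0.209, 0.978, 0.001]
ft_force: [-0.1, -0.3, -0.2]
gripper_width: 0.0595
finger_force: 0.0
```

Emit:
step_arm --slide '[[7, -25, 0], [7, -25, 0], [7, -25, 0], [7, -25, 0], [7, -25, 0]]' --turn '[[0, 0, -31.3], [0, 0, -31.3], [0, 0, -31.3], [0, 0, -31.3], [0, 0, -31.3]]' --hand '[0.3, 0.3, 0.3, 0.3, 0.3]'

```text
clock: 24.55
eef_pos: [0.5534, -0.2115, 0.2646]
tcp_rot: [-0.001, -0.465, 0.885, 0.001]
ft_force: [-0.0, 0.2, -0.1]
gripper_width: 0.0597
finger_force: 0.0
```

Emit:
step_arm --slide '[[18, -18, 0], [18, -18, 0], [18, -18, 0], [18, -18, 0], [18, -18, 0]]' --turn '[[0, 0, -31.3], [0, 0, -31.3], [0, 0, -31.3], [0, 0, -31.3], [0, 0, -31.3]]' --hand '[0.3, 0.3, 0.3, 0.3, 0.3]'

```text
clock: 24.97
eef_pos: [0.558, -0.2365, 0.2646]
tcp_rot: [-0.001, -0.687, 0.727, 0.002]
ft_force: [-1.2, -0.7, 0.4]
gripper_width: 0.0597
finger_force: 0.0
```

Run:
```python
from h import *
plan((.558,-.2365,.265,266.6))
c=cap('wrist','w11.png')
print('T expected px',np.round([proj(c,[.5602,-.1971,.215]),proj(c,[.5555,-.2752,.215]),proj(c,[.558,-.2365,.215])]))
```

```text
t 25.0 at [ 0.558  -0.2365  0.2646] -93.2 w 0.0597 F [-1.2 -0.7  0.4] tiltdeg 0.2 j [-0.51  0.44  0.29  1.41 -0.   -2.02]
  slide [ 0.   0.  -0.4] turnz 0.2
T expected px [[272. 294.]
 [272. 165.]
 [271. 233.]]
```

View pics/w11.png

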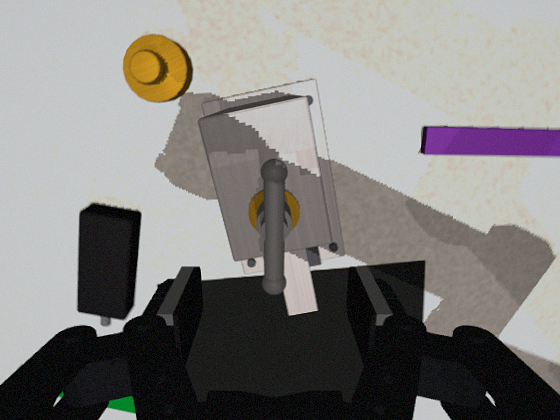

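In the wrist view the crossbar runs vertically from (274,158) to (274,296), so it is aligned with the tool and its middle is near (274,227).

Run:
```python
from h import *
c=cap('wrist')
for uv in((274,227),(274,170),(274,285)): print(onz(c,*uv,.211).round(4))
p=onz(c,274,227,.211)
plan((p[0],p[1],.198,-93.4))
```

```text
[ 0.5564 -0.2382  0.211 ]
[ 0.5545 -0.2713  0.211 ]
[ 0.5585 -0.201   0.211 ]
t 25.1 at [ 0.5581 -0.2364  0.2648] -93.5 w 0.0598 F [ 0.4 -0.2  0.5] tiltdeg 0.19 j [-0.51  0.44  0.29  1.42 -0.   -2.02]
  slide [ 1.9  1.6 66.8] turnz -0.1
```

Emit:
step_arm --slide '[[0, 1, 25], [0, 1, 50], [0, 1, 60], [0, 1, 66], [0, 1, 66]]' --turn '[[0, 0, 0], [0, 0, 0], [0, 0, 0], [0, 0, 0], [0, 0, 0]]' --hand '[0.3, 0.3, 0.3, 0.3, 0.3]'

```text
clock: 25.48
eef_pos: [0.5566, -0.2361, 0.1989]
tcp_rot: [-0.001, -0.685, 0.728, 0.002]
ft_force: [-0.4, -0.2, 0.7]
gripper_width: 0.06
finger_force: 0.0
```

Emit:
step_arm --slide '[[0, 0, 0], [0, 0, 0], [0, 0, 0], [0, 0, 0], [0, 0, 0]]' --turn '[[0, 0, 0], [0, 0, 0], [0, 0, 0], [0, 0, 0], [0, 0, 0]]' --hand '[0.5, 0.7, 0.9, 0.95, 0.95]'

```text
clock: 25.9
eef_pos: [0.5581, -0.2372, 0.2022]
tcp_rot: [0.0, -0.685, 0.728, -0.001]
ft_force: [-2.1, 0.6, 5.8]
gripper_width: 0.011
finger_force: 58.6
```

Emit:
step_arm --slide '[[0, 0, 0], [0, 0, 0], [0, 0, 0]]' --turn '[[0, 0, 0], [0, 0, 0], [0, 0, 0]]' --hand '[0.95, 0.95, 0.95]'

```text
clock: 26.15
eef_pos: [0.5581, -0.2373, 0.2023]
tcp_rot: [0.0, -0.685, 0.728, -0.001]
ft_force: [-2.5, 0.1, 6.3]
gripper_width: 0.0109
finger_force: 58.6
```

Emit:
step_arm --slide '[[0, 0, 0], [0, 0, 0], [0, 0, 0], [0, 0, 0], [0, 0, 0]]' --turn '[[0, 0, 7], [0, 0, 14], [0, 0, 21], [0, 0, 28], [0, 0, 35]]' --hand '[0.95, 0.95, 0.95, 0.95, 0.95]'

```text
clock: 26.57
eef_pos: [0.5577, -0.237, 0.2023]
tcp_rot: [0.0, -0.432, 0.902, -0.001]
ft_force: [-4.3, 0.9, 7.7]
gripper_width: 0.0107
finger_force: 60.6
```

Emit:
step_arm --slide '[[0, 0, 0], [0, 0, 0], [0, 0, 0], [0, 0, 0], [0, 0, 0]]' --turn '[[0, 0, 7], [0, 0, 14], [0, 0, 21], [0, 0, 28], [0, 0, 35]]' --hand '[0.95, 0.95, 0.95, 0.95, 0.95]'

```text
clock: 26.98
eef_pos: [0.5573, -0.2366, 0.2022]
tcp_rot: [0.0, -0.141, 0.99, -0.0]
ft_force: [-4.1, 0.8, 7.6]
gripper_width: 0.0105
finger_force: 60.9
```

```bash
cat > st.py <<'E'
from h import *
plan();o=arm.get_obs();print('M',np.round(o['moment'],2),'ff',o['finger_force'],'j6deg',np.degrees(o['joint_positions'][5]).round(1))
s=cap('scene');cv2.imwrite('pics/last.png',s['pixels'])
E
python3 st.py
```

```text
t 27.0 at [ 0.5573 -0.2366  0.2022] -163.8 w 0.0105 F [-4.1  0.8  7.6] tiltdeg 0.03 j [-0.51  0.45  0.13  1.25 -0.   -0.79]
M [0.39 0.86 0.37] ff 60.89467126876116 j6deg -45.2
```

Emit:
step_arm --slide '[[0, 0, 0], [0, 0, 0], [0, 0, 0], [0, 0, 0], [0, 0, 0]]' --turn '[[0, 0, 7], [0, 0, 14], [0, 0, 21], [0, 0, 28], [0, 0, 35]]' --hand '[0.95, 0.95, 0.95, 0.95, 0.95]'

```text
clock: 27.45
eef_pos: [0.5573, -0.236, 0.2022]
tcp_rot: [0.0, 0.163, 0.987, 0.0]
ft_force: [-4.2, 2.9, 7.7]
gripper_width: 0.0107
finger_force: 60.9
```

Emit:
step_arm --slide '[[0, 0, 0], [0, 0, 0], [0, 0, 0], [0, 0, 0], [0, 0, 0]]' --turn '[[0, 0, 7], [0, 0, 14], [0, 0, 21], [0, 0, 28], [0, 0, 35]]' --hand '[0.95, 0.95, 0.95, 0.95, 0.95]'

```text
clock: 27.87
eef_pos: [0.5576, -0.2356, 0.2022]
tcp_rot: [0.0, 0.452, 0.892, 0.001]
ft_force: [-2.7, 4.6, 7.5]
gripper_width: 0.0107
finger_force: 61.0
```

Emit:
step_arm --slide '[[0, 0, 0], [0, 0, 0], [0, 0, 0], [0, 0, 0], [0, 0, 0]]' --turn '[[0, 0, 7], [0, 0, 14], [0, 0, 21], [0, 0, 28], [0, 0, 35]]' --hand '[0.95, 0.95, 0.95, 0.95, 0.95]'

```text
clock: 28.28
eef_pos: [0.5582, -0.2354, 0.2022]
tcp_rot: [0.0, 0.699, 0.715, 0.001]
ft_force: [-1.9, 4.4, 7.1]
gripper_width: 0.0108
finger_force: 60.8
```

Emit:
step_arm --slide '[[0, 0, 0], [0, 0, 0], [0, 0, 0], [0, 0, 0], [0, 0, 0]]' --turn '[[0, 0, 7], [0, 0, 14], [0, 0, 21], [0, 0, 28], [0, 0, 35]]' --hand '[0.95, 0.95, 0.95, 0.95, 0.95]'

```text
clock: 28.7
eef_pos: [0.5587, -0.2355, 0.2023]
tcp_rot: [-0.0, 0.882, 0.472, 0.002]
ft_force: [-0.5, 4.2, 6.7]
gripper_width: 0.0106
finger_force: 60.6
```

```bash
python3 st.py
```

```text
t 28.7 at [ 0.5587 -0.2355  0.2023] 56.3 w 0.0106 F [-0.5  4.2  6.7] tiltdeg 0.2 j [-0.51  0.45  0.13  1.25  0.    1.65]
M [0.85 0.05 0.25] ff 60.649012215435505 j6deg 94.8
```

Emit:
step_arm --slide '[[0, 0, 0], [0, 0, 0], [0, 0, 0], [0, 0, 0], [0, 0, 0]]' --turn '[[0, 0, 7], [0, 0, 14], [0, 0, 21], [0, 0, 28], [0, 0, 35]]' --hand '[0.95, 0.95, 0.95, 0.95, 0.95]'

```text
clock: 29.17
eef_pos: [0.5591, -0.2359, 0.2023]
tcp_rot: [-0.0, 0.983, 0.185, 0.002]
ft_force: [0.6, 3.2, 5.2]
gripper_width: 0.0109
finger_force: 60.6
```

```bash
python3 st.py
```

```text
t 29.2 at [ 0.5591 -0.2359  0.2023] 21.3 w 0.0109 F [0.6 3.2 5.2] tiltdeg 0.21 j [-0.51  0.45  0.13  1.25  0.    2.26]
M [ 0.62 -0.06  0.3 ] ff 60.60660012066364 j6deg 129.8
```

Emit:
step_arm --slide '[[0, 0, 0], [0, 0, 0], [0, 0, 0], [0, 0, 0], [0, 0, 0]]' --turn '[[0, 0, 7], [0, 0, 14], [0, 0, 21], [0, 0, 28], [0, 0, 35]]' --hand '[0.95, 0.95, 0.95, 0.95, 0.95]'

```text
clock: 29.63
eef_pos: [0.5591, -0.2365, 0.2023]
tcp_rot: [-0.0, 0.993, -0.119, 0.002]
ft_force: [1.6, 1.4, 5.4]
gripper_width: 0.0106
finger_force: 61.6
```

Emit:
step_arm --slide '[[0, 0, 0], [0, 0, 0], [0, 0, 0]]' --turn '[[0, 0, 5], [0, 0, 8], [0, 0, 8]]' --hand '[0.95, 0.95, 0.95]'

```text
clock: 29.88
eef_pos: [0.559, -0.2366, 0.2023]
tcp_rot: [-0.0, 0.983, -0.186, 0.002]
ft_force: [-0.0, 1.9, 5.9]
gripper_width: 0.0107
finger_force: 61.3
```

```bash
python3 st.py
```

```text
t 29.9 at [ 0.559  -0.2366  0.2023] -21.5 w 0.0107 F [-0.   1.9  5.9] tiltdeg 0.2 j [-0.51  0.45  0.13  1.25  0.    3.01]
M [ 0.37 -0.11  0.29] ff 61.27174615859985 j6deg 172.5
```

Turned 288° so far, which by geometry puts the joint at about 5.2 rad. I'll regrip half a turn back for the last bit.

Emit:
step_arm --slide '[[0, 0, 0], [0, 0, 0], [0, 0, -10], [0, 0, -30], [0, 0, -45]]' --turn '[[0, 0, 0], [0, 0, 0], [0, 0, 0], [0, 0, 0], [0, 0, 0]]' --hand '[0.3, 0.3, 0.3, 0.3, 0.3]'

```text
clock: 30.35
eef_pos: [0.5574, -0.2368, 0.2467]
tcp_rot: [-0.0, 0.983, -0.186, -0.0]
ft_force: [0.3, -0.9, -0.2]
gripper_width: 0.0597
finger_force: 0.0
```

Emit:
step_arm --slide '[[0, 0, 0], [0, 0, 0], [0, 0, 0], [0, 0, 0], [0, 0, 0]]' --turn '[[0, 0, -30], [0, 0, -30], [0, 0, -30], [0, 0, -30], [0, 0, -30]]' --hand '[0.3, 0.3, 0.3, 0.3, 0.3]'

```text
clock: 30.77
eef_pos: [0.5577, -0.237, 0.2462]
tcp_rot: [0.0, 0.997, 0.076, 0.0]
ft_force: [-0.2, 0.3, 0.1]
gripper_width: 0.0599
finger_force: 0.0
```

Emit:
step_arm --slide '[[0, 0, 0], [0, 0, 0], [0, 0, 0], [0, 0, 0], [0, 0, 0]]' --turn '[[0, 0, -30], [0, 0, -30], [0, 0, -30], [0, 0, -30], [0, 0, -30]]' --hand '[0.3, 0.3, 0.3, 0.3, 0.3]'

```text
clock: 31.18
eef_pos: [0.5577, -0.237, 0.246]
tcp_rot: [0.0, 0.944, 0.33, -0.0]
ft_force: [0.9, -0.1, -0.1]
gripper_width: 0.0595
finger_force: 0.0
```

Emit:
step_arm --slide '[[0, 0, 0], [0, 0, 0], [0, 0, 0], [0, 0, 0], [0, 0, 0]]' --turn '[[0, 0, -30], [0, 0, -30], [0, 0, -30], [0, 0, -30], [0, 0, -30]]' --hand '[0.3, 0.3, 0.3, 0.3, 0.3]'

```text
clock: 31.6
eef_pos: [0.5577, -0.2369, 0.2459]
tcp_rot: [0.0, 0.827, 0.563, -0.0]
ft_force: [-0.2, -0.5, -0.8]
gripper_width: 0.0599
finger_force: 0.0
```

Emit:
step_arm --slide '[[0, 0, 0], [0, 0, 0], [0, 0, 0], [0, 0, 0], [0, 0, 0]]' --turn '[[0, 0, -30], [0, 0, -30], [0, 0, -30], [0, 0, -30], [0, 0, -30]]' --hand '[0.3, 0.3, 0.3, 0.3, 0.3]'

```text
clock: 32.02
eef_pos: [0.5577, -0.2369, 0.2459]
tcp_rot: [0.0, 0.653, 0.757, -0.0]
ft_force: [-0.1, -0.2, 0.7]
gripper_width: 0.0601
finger_force: 0.0
```

Emit:
step_arm --slide '[[0, 0, 0], [0, 0, 0], [0, 0, 0], [0, 0, 0], [0, 0, 0]]' --turn '[[0, 0, -30], [0, 0, -30], [0, 0, -30], [0, 0, -30], [0, 0, -30]]' --hand '[0.3, 0.3, 0.3, 0.3, 0.3]'

```text
clock: 32.43
eef_pos: [0.5577, -0.2369, 0.2458]
tcp_rot: [0.0, 0.435, 0.9, -0.0]
ft_force: [-0.4, 0.2, 0.3]
gripper_width: 0.0599
finger_force: 0.0
```

Emit:
step_arm --slide '[[0, 0, 0], [0, 0, 0], [0, 0, 0], [0, 0, 0], [0, 0, 0]]' --turn '[[0, 0, -30], [0, 0, -30], [0, 0, -30], [0, 0, -30], [0, 0, -30]]' --hand '[0.3, 0.3, 0.3, 0.3, 0.3]'

```text
clock: 32.85
eef_pos: [0.5577, -0.2368, 0.2458]
tcp_rot: [0.0, 0.187, 0.982, -0.0]
ft_force: [-0.1, -0.2, 0.1]
gripper_width: 0.0597
finger_force: 0.0
```

Run:
```python
from h import *
plan((.5575,-.2365,.2,158.5))
# crossbar in wrist view: dark pixels vs arm top
c=cap('wrist','w12.png');a=np.radians(158.5)
for s in(-.035,0,.035): print(np.round(proj(c,[.5575+s*np.cos(a),-.2365+s*np.sin(a),.211])))
g=cv2.cvtColor(c['pixels'],cv2.COLOR_BGR2GRAY)
for r in(170,190,205,225,250,270): print(r,g[r,225:325:4].tolist())
```

```text
t 32.9 at [ 0.5577 -0.2368  0.2458] 158.4 w 0.0597 F [-0.1 -0.2  0.1] tiltdeg 0.01 j [-0.51  0.44  0.23  1.36 -0.   -0.13]
  slide [ 0.3  0.2 45.8] turnz -0.1
[276. 303.]
[276. 245.]
[275. 180.]
170 [55, 43, 44, 45, 55, 50, 51, 86, 96, 47, 63, 68, 70, 60, 57, 111, 114, 113, 118, 116, 63, 111, 108, 108, 107]
190 [112, 113, 106, 109, 110, 112, 97, 93, 94, 53, 68, 67, 67, 73, 70, 108, 112, 112, 107, 111, 110, 112, 103, 85, 105]
205 [111, 106, 111, 110, 109, 107, 98, 72, 75, 54, 66, 80, 88, 81, 71, 83, 85, 87, 74, 108, 106, 106, 108, 106, 109]
225 [105, 111, 107, 106, 106, 107, 76, 74, 62, 82, 63, 76, 89, 79, 75, 58, 92, 50, 85, 89, 109, 105, 109, 107, 109]
250 [90, 93, 91, 96, 91, 93, 91, 87, 90, 92, 86, 68, 80, 80, 82, 65, 87, 91, 93, 92, 93, 91, 92, 104, 104]
270 [89, 96, 89, 92, 93, 89, 92, 85, 90, 97, 96, 60, 67, 75, 73, 62, 74, 195, 196, 172, 123, 120, 149, 190, 192]
```

Emit:
step_arm --slide '[[0, 0, 20], [0, 0, 40], [0, 0, 46], [0, 0, 46], [0, 0, 46]]' --turn '[[0, 0, -3.5], [0, 0, -3.5], [0, 0, -3.5], [0, 0, -3.5], [0, 0, -3.5]]' --hand '[0.3, 0.3, 0.3, 0.3, 0.3]'

```text
clock: 33.32
eef_pos: [0.5575, -0.2367, 0.2]
tcp_rot: [-0.0, 0.157, 0.988, 0.0]
ft_force: [-0.2, 0.4, -0.0]
gripper_width: 0.0601
finger_force: 0.0
```

Emit:
step_arm --slide '[[0, 0, 0], [0, 0, 0], [0, 0, 0], [0, 0, 0], [0, 0, 0]]' --turn '[[0, 0, 0], [0, 0, 0], [0, 0, 0], [0, 0, 0], [0, 0, 0]]' --hand '[0.5, 0.7, 0.9, 0.95, 0.95]'

```text
clock: 33.73
eef_pos: [0.5586, -0.2364, 0.2009]
tcp_rot: [0.001, 0.156, 0.988, 0.0]
ft_force: [0.5, 3.0, 4.3]
gripper_width: 0.0116
finger_force: 58.6
```

Emit:
step_arm --slide '[[0, 0, 0], [0, 0, 0], [0, 0, 0], [0, 0, 0], [0, 0, 0]]' --turn '[[0, 0, 0], [0, 0, 5], [0, 0, 10], [0, 0, 16], [0, 0, 22]]' --hand '[0.95, 0.95, 0.95, 0.95, 0.95]'

```text
clock: 34.15
eef_pos: [0.5585, -0.2365, 0.2009]
tcp_rot: [0.001, 0.343, 0.939, 0.0]
ft_force: [0.1, 2.4, 5.3]
gripper_width: 0.0116
finger_force: 61.2
```

```bash
python3 st.py
```

```text
t 34.1 at [ 0.5585 -0.2365  0.2009] 139.8 w 0.0116 F [0.1 2.4 5.3] tiltdeg 0.12 j [-0.51  0.45  0.13  1.25  0.    0.2 ]
M [0.57 0.01 0.48] ff 61.18855532258749 j6deg 11.2
```

Emit:
step_arm --slide '[[0, 0, 0], [0, 0, 0], [0, 0, 0], [0, 0, 0]]' --turn '[[0, 0, 6], [0, 0, 12], [0, 0, 17], [0, 0, 20]]' --hand '[0.95, 0.95, 0.95, 0.95]'

```text
clock: 34.53
eef_pos: [0.5584, -0.2367, 0.2009]
tcp_rot: [0.001, 0.501, 0.866, 0.0]
ft_force: [0.1, 2.1, 5.7]
gripper_width: 0.0113
finger_force: 61.6
```

```bash
python3 st.py
```

```text
t 34.5 at [ 0.5584 -0.2367  0.2009] 119.9 w 0.0113 F [0.1 2.1 5.7] tiltdeg 0.12 j [-0.51  0.45  0.13  1.25  0.    0.54]
M [0.44 0.04 0.5 ] ff 61.62544548511505 j6deg 31.1
```

Torque rose from about 0.3 to 0.5 N m, so the jaw is roughly 1.1 rad past contact and firmly clamped. I'll release and go to the lock knob.

Emit:
step_arm --slide '[[0, 0, 0], [0, 0, 0], [0, 0, 0], [0, 0, -30], [0, 0, -60]]' --turn '[[0, 0, 0], [0, 0, 0], [0, 0, 0], [0, 0, 0], [0, 0, 0]]' --hand '[0.3, 0.3, 0.3, 0.3, 0.3]'

```text
clock: 35.0
eef_pos: [0.5557, -0.2361, 0.2575]
tcp_rot: [-0.003, 0.5, 0.866, -0.0]
ft_force: [1.0, -0.3, 1.1]
gripper_width: 0.0601
finger_force: 0.0
```

Run:
```python
from h import *
plan((.43,.2705,.16,192),(.43,.2705,.10,192))
```

```text
t 35.0 at [ 0.5557 -0.2361  0.2575] 120.0 w 0.0601 F [ 1.  -0.3  1.1] tiltdeg 0.4 j [-0.51  0.44  0.26  1.4  -0.    0.54]
  slide [167.2  48.2  32.5] turnz -24.0
  slide [133.1 112.   32.5] turnz -24.0
  slide [ 76.1 156.5  32.5] turnz -24.0
  slide [-0.  0. 60.] turnz 0.0
```

Emit:
step_arm --slide '[[167, 48, 0], [167, 48, 0], [167, 48, 0], [167, 48, 0], [167, 48, 0]]' --turn '[[0, 0, -24], [0, 0, -24], [0, 0, -24], [0, 0, -24], [0, 0, -24]]' --hand '[0.3, 0.3, 0.3, 0.3, 0.3]'

```text
clock: 35.42
eef_pos: [0.5134, -0.0633, 0.2599]
tcp_rot: [-0.001, 0.306, 0.952, 0.001]
ft_force: [-0.7, 0.9, 0.3]
gripper_width: 0.0596
finger_force: 0.0
```

Emit:
step_arm --slide '[[133, 112, 30], [133, 112, 30], [133, 112, 30], [133, 112, 30], [133, 112, 30]]' --turn '[[0, 0, -24], [0, 0, -24], [0, 0, -24], [0, 0, -24], [0, 0, -24]]' --hand '[0.3, 0.3, 0.3, 0.3, 0.3]'

```text
clock: 35.83
eef_pos: [0.4713, 0.1045, 0.2285]
tcp_rot: [-0.001, 0.101, 0.995, 0.001]
ft_force: [-0.4, 0.1, 0.4]
gripper_width: 0.0597
finger_force: 0.0
```

Emit:
step_arm --slide '[[76, 157, 60], [76, 157, 60], [76, 157, 60], [76, 157, 60], [76, 157, 60]]' --turn '[[0, 0, -24], [0, 0, -24], [0, 0, -24], [0, 0, -24], [0, 0, -24]]' --hand '[0.3, 0.3, 0.3, 0.3, 0.3]'

```text
clock: 36.25
eef_pos: [0.4303, 0.2725, 0.1678]
tcp_rot: [-0.001, -0.107, 0.994, 0.0]
ft_force: [0.4, -0.6, -0.0]
gripper_width: 0.0596
finger_force: 0.0
```

Emit:
step_arm --slide '[[0, 0, 0], [0, 0, 0], [0, 0, 0], [0, 0, 0]]' --turn '[[0, 0, 0], [0, 0, 0], [0, 0, 0], [0, 0, 0]]' --hand '[0.3, 0.3, 0.3, 0.3]'

```text
clock: 36.58
eef_pos: [0.433, 0.2687, 0.1702]
tcp_rot: [0.001, -0.104, 0.995, -0.0]
ft_force: [0.9, 0.2, 0.2]
gripper_width: 0.0597
finger_force: 0.0
```

Run:
```python
from h import *
plan((.43,.2705,.10,192))
c=cap('wrist','w13.png');g=cv2.cvtColor(c['pixels'],cv2.COLOR_BGR2GRAY)
print('expect',np.round(proj(c,[.43,.2705,.04])),np.round(proj(c,[.43,.2705,.054])))
n,l,s,ce=cv2.connectedComponentsWithStats((g<45).astype('uint8'))
for i in range(1,n):
    if s[i,4]>300: print(s[i],ce[i].round(0), onz(c,*ce[i],.045).round(4))
t=cap('top');g=cv2.cvtColor(t['pixels'],cv2.COLOR_BGR2GRAY)
# clamp stack check, top view
m=np.zeros_like(g);m[195:235,290:335]=1
for k in cv2.findContours(((g>135)&(m>0)).astype('uint8'),0,1)[0]:
    if cv2.contourArea(k)>100: print('stack?',cv2.boundingRect(k),cv2.minAreaRect(k))
```

```text
t 36.6 at [0.433  0.2687 0.1702] -168.1 w 0.0597 F [0.9 0.2 0.2] tiltdeg 0.06 j [ 0.43  0.27 -0.22  1.09 -0.    0.22]
  slide [ 2.6  2.4 70.2] turnz -0.1
expect [277. 194.] [277. 199.]
[    0    61   560   359 63978] [188. 308.] [0.5415 0.2176 0.045 ]
[ 263  175   36   37 1223] [280. 193.] [0.4273 0.2726 0.045 ]
[ 177  222  206   31 4535] [277. 235.] [0.4616 0.2772 0.045 ]
[ 254  280   52   38 1066] [279. 295.] [0.5128 0.2897 0.045 ]
stack? (302, 225, 33, 10) ((318.0, 229.5), (9.0, 32.0), 90.0)
stack? (292, 210, 41, 25) ((312.8664245605469, 222.2234649658203), (19.527606964111328, 39.45822525024414), 81.57302856445312)
stack? (293, 195, 42, 18) ((313.5, 203.5), (17.0, 41.0), 90.0)
```

Emit:
step_arm --slide '[[4, 4, 40], [4, 4, 80], [4, 4, 100], [4, 4, 100], [4, 4, 100]]' --turn '[[0, 0, 0], [0, 0, 0], [0, 0, 0], [0, 0, 0], [0, 0, 0]]' --hand '[0.3, 0.3, 0.3, 0.3, 0.3]'

```text
clock: 37.1
eef_pos: [0.4267, 0.2719, 0.0694]
tcp_rot: [-0.001, -0.104, 0.995, -0.0]
ft_force: [-0.6, 0.0, -0.2]
gripper_width: 0.0599
finger_force: 0.0
```

Emit:
step_arm --slide '[[0, 0, 0], [0, 0, 0], [0, 0, 0]]' --turn '[[0, 0, 0], [0, 0, 0], [0, 0, 0]]' --hand '[0.3, 0.3, 0.3]'

```text
clock: 37.35
eef_pos: [0.4291, 0.2736, 0.0717]
tcp_rot: [0.002, -0.105, 0.994, 0.001]
ft_force: [-0.5, 0.4, -0.2]
gripper_width: 0.0601
finger_force: 0.0
```

Run:
```python
from h import *
plan((.428,.272,.022,192))
c=cap('wrist');g=cv2.cvtColor(c['pixels'],cv2.COLOR_BGR2GRAY)
p,r=tool();print('TCP-line px',np.round(proj(c,p+r.apply([0,0,.02]))))
n,l,s,ce=cv2.connectedComponentsWithStats((g<45).astype('uint8'))
for i in range(1,n):
    if s[i,4]>300: print(s[i],ce[i].round(0), onz(c,*ce[i],.045).round(4))
```

```text
t 37.4 at [0.4291 0.2736 0.0717] -168.0 w 0.0601 F [-0.5  0.4 -0.2] tiltdeg 0.23 j [ 0.44  0.34 -0.38  0.84 -0.    0.23]
  slide [ 1.4 -1.4 49.7] turnz 0.0
TCP-line px [273. 256.]
[339   0  53  66 324] [358.  42.] [0.3247 0.2892 0.045 ]
[    0    75   560   345 53004] [265. 351.] [0.4896 0.2814 0.045 ]
```

Emit:
step_arm --slide '[[0, 0, 20], [0, 0, 40], [0, 0, 49], [0, 0, 49], [0, 0, 49]]' --turn '[[0, 0, 0], [0, 0, 0], [0, 0, 0], [0, 0, 0], [0, 0, 0]]' --hand '[0.3, 0.3, 0.3, 0.3, 0.3]'

```text
clock: 37.82
eef_pos: [0.4271, 0.2729, 0.0209]
tcp_rot: [-0.0, -0.105, 0.994, -0.0]
ft_force: [0.0, 0.0, 0.2]
gripper_width: 0.0597
finger_force: 0.0
```

Emit:
step_arm --slide '[[0, 0, 0], [0, 0, 0], [0, 0, 0], [0, 0, 0], [0, 0, 0]]' --turn '[[0, 0, 0], [0, 0, 0], [0, 0, 0], [0, 0, 0], [0, 0, 0]]' --hand '[0.5, 0.7, 0.9, 0.9, 0.9]'

```text
clock: 38.23
eef_pos: [0.4284, 0.2727, 0.0221]
tcp_rot: [0.001, -0.105, 0.995, -0.0]
ft_force: [-0.5, -2.6, 5.0]
gripper_width: 0.0257
finger_force: 58.7
```

```bash
python3 st.py
```

```text
t 38.2 at [0.4284 0.2727 0.0221] -168.0 w 0.0257 F [-0.5 -2.6  5. ] tiltdeg 0.16 j [ 0.44  0.4  -0.45  0.72 -0.    0.23]
M [-0.52  0.08 -0.1 ] ff 58.66064429283142 j6deg 13.4
```

Gripped at a width of 25.7 mm. Pulling out.

Emit:
step_arm --slide '[[8, 0, 0], [18, 0, 0], [28, 0, 0], [38, 0, 0], [43, 0, 0]]' --turn '[[0, 0, 0], [0, 0, 0], [0, 0, 0], [0, 0, 0], [0, 0, 0]]' --hand '[0.9, 0.9, 0.9, 0.9, 0.9]'

```text
clock: 38.7
eef_pos: [0.3891, 0.2649, 0.0223]
tcp_rot: [0.005, -0.105, 0.994, 0.0]
ft_force: [19.6, 2.1, -15.6]
gripper_width: 0.026
finger_force: 60.3
```

Emit:
step_arm --slide '[[0, 0, 0], [0, 0, 0], [0, 0, 0], [0, 0, 0], [0, 0, 0]]' --turn '[[0, 0, 0], [0, 0, 0], [0, 0, 0], [0, 0, 0], [0, 0, 0]]' --hand '[0.9, 0.9, 0.9, 0.9, 0.9]'

```text
clock: 39.12
eef_pos: [0.3891, 0.2649, 0.0222]
tcp_rot: [0.004, -0.105, 0.995, 0.0]
ft_force: [7.6, -0.6, -1.4]
gripper_width: 0.0259
finger_force: 61.5
```

```bash
python3 st.py
```

```text
t 39.1 at [0.3891 0.2649 0.0222] -168.0 w 0.0259 F [ 7.6 -0.6 -1.4] tiltdeg 0.45 j [ 0.46  0.34 -0.55  0.67 -0.    0.25]
M [-0.1  -1.49 -0.12] ff 61.54224872589111 j6deg 14.6
```

Emit:
step_arm --slide '[[-2, 0, 0], [-2, 0, 0], [-2, 0, 0], [-2, 0, 0], [-2, 0, -10]]' --turn '[[0, 0, 0], [0, 0, 0], [0, 0, 0], [0, 0, 0], [0, 0, 0]]' --hand '[0.9, 0.3, 0.3, 0.3, 0.3]'

```text
clock: 39.58
eef_pos: [0.3845, 0.2634, 0.029]
tcp_rot: [-0.002, -0.105, 0.994, -0.001]
ft_force: [-0.9, 0.2, -0.6]
gripper_width: 0.06
finger_force: 0.0
```

Emit:
step_arm --slide '[[0, 0, -40], [0, 0, -80], [0, 0, -120], [0, 0, -160], [0, 0, -160]]' --turn '[[0, 0, 0], [0, 0, 0], [0, 0, 0], [0, 0, 0], [0, 0, 0]]' --hand '[0.3, 0.3, 0.3, 0.3, 0.3]'

```text
clock: 40.0
eef_pos: [0.3904, 0.2664, 0.1982]
tcp_rot: [0.005, -0.105, 0.994, 0.002]
ft_force: [0.8, 0.9, 0.1]
gripper_width: 0.0599
finger_force: 0.0
```

Run:
```python
from h import *
plan((.597,.265,.20,165.6))
c=cap('wrist','w14.png');g=cv2.cvtColor(c['pixels'],cv2.COLOR_BGR2GRAY)
n,l,s,ce=cv2.connectedComponentsWithStats((g<45).astype('uint8'))
for i in range(1,n):
    if s[i,4]>300: print(s[i],ce[i].round(0), onz(c,*ce[i],.045).round(4))
```

```text
t 40.0 at [0.3904 0.2664 0.1982] -167.9 w 0.0599 F [0.8 0.9 0.1] tiltdeg 0.65 j [ 0.46  0.17 -0.27  1.12  0.    0.25]
  slide [-100.9  -22.3   -0.9] turnz 13.2
  slide [-103.3    1.4   -0.9] turnz 13.2
[    0   105   560   315 67233] [200. 316.] [0.525  0.2253 0.045 ]
[ 256  168   33   38 1023] [272. 184.] [0.3878 0.2648 0.045 ]
```

Emit:
step_arm --slide '[[-101, -22, 0], [-101, -22, 0], [-101, -22, 0], [-101, -22, 0], [-101, -22, 0]]' --turn '[[0, 0, 13], [0, 0, 13], [0, 0, 13], [0, 0, 13], [0, 0, 13]]' --hand '[0.3, 0.3, 0.3, 0.3, 0.3]'

```text
clock: 40.47
eef_pos: [0.4898, 0.2634, 0.1886]
tcp_rot: [-0.002, 0.009, 1.0, -0.001]
ft_force: [-0.6, -0.1, -0.3]
gripper_width: 0.0597
finger_force: 0.0
```

Emit:
step_arm --slide '[[-103, 1, 0], [-103, 1, 0], [-103, 1, 0], [-103, 1, 0], [-103, 1, 0]]' --turn '[[0, 0, 13.2], [0, 0, 13.2], [0, 0, 13.2], [0, 0, 13.2], [0, 0, 13.2]]' --hand '[0.3, 0.3, 0.3, 0.3, 0.3]'

```text
clock: 40.88
eef_pos: [0.5922, 0.2631, 0.1892]
tcp_rot: [-0.002, 0.123, 0.992, -0.001]
ft_force: [0.3, 1.0, -0.1]
gripper_width: 0.0598
finger_force: 0.0
```

Emit:
step_arm --slide '[[0, 0, 0], [0, 0, 0], [0, 0, 0], [0, 0, 0], [0, 0, 0]]' --turn '[[0, 0, 0], [0, 0, 0], [0, 0, 0], [0, 0, 0], [0, 0, 0]]' --hand '[0.3, 0.3, 0.3, 0.3, 0.3]'

```text
clock: 41.3
eef_pos: [0.5929, 0.2634, 0.1911]
tcp_rot: [0.0, 0.123, 0.992, 0.0]
ft_force: [0.3, 0.1, -0.6]
gripper_width: 0.0598
finger_force: 0.0
```

Run:
```python
from h import *
plan((.597,.265,.097,165.6))
c=cap('wrist','w15.png');g=cv2.cvtColor(c['pixels'],cv2.COLOR_BGR2GRAY)
print('exp grip top',np.round(proj(c,[.597,.265,.128])),'bottom',np.round(proj(c,[.597,.265,.082])),'pivot',np.round(proj(c,[.51,.2875,.078])))
for r in range(170,330,12): print(r,''.join('#' if v<45 else '.' if v<90 else ' ' for v in g[r,200:360:2]))
```

```text
t 41.3 at [0.5929 0.2634 0.1911] 165.9 w 0.0598 F [ 0.3  0.1 -0.6] tiltdeg 0.01 j [ 0.32  0.54  0.25  1.28 -0.    0.57]
  slide [-3.6  2.5 94.1] turnz 0.3
exp grip top [279. 233.] bottom [278. 210.] pivot [279.  79.]
170     #.                              ..                                .###      
182        ...                       . .......                                .###  
194           ...                     . ...#####...                              .##
206              ...         . ....  .################                          .   
218                  ..   ## .  . ...##################       ##           .#       
230                     ..  . ..  . .###################                    ...     
242                        ... .  ..  ..############.         ....                  
254                           .... . ....        ...                                
266                   .###########....##                                            
278 #         ###############################                                 .#####
290 #        ############...######################                            ######
302 ##           ######################################                       ######
314 #                 ######################################                  ######
326                        ##################################                   ####
```

Run:
```python
from h import *
c=cap('wrist');g=cv2.cvtColor(c['pixels'],cv2.COLOR_BGR2GRAY)
b=(g<45).astype('uint8');b[252:]=0;b[:185]=0;b[:,:240]=0;b[:,340:]=0
k=max(cv2.findContours(b,0,1)[0],key=cv2.contourArea);x,y,w,h=cv2.boundingRect(k);print(x,y,w,h)
q=np.argwhere(b[218:246,260:325]);print('cols per row',[(r+218,260+q[q[:,0]==r][:,1].min(),260+q[q[:,0]==r][:,1].max()) for r in range(0,28,4)])
print(onz(c,x+w/2,y+h-21,.128).round(4))
v=onz(c,x+w/2,y+h-21,.128)[:2]-[.51,.2875];print(np.linalg.norm(v),np.degrees(np.arctan2(v[1],v[0])))
plan((*onz(c,x+w/2,y+h-21,.128)[:2],.097,165.6))
```

```text
265 193 38 54
cols per row [(218, np.int64(265), np.int64(318)), (222, np.int64(265), np.int64(319)), (226, np.int64(265), np.int64(320)), (230, np.int64(265), np.int64(302)), (234, np.int64(266), np.int64(301)), (238, np.int64(268), np.int64(298)), (242, np.int64(273), np.int64(294))]
[0.5938 0.2689 0.128 ]
0.08585253852019287 -12.498368520581963
t 41.4 at [0.5932 0.2633 0.191 ] 165.9 w 0.0601 F [ 0.1 -0.2 -0. ] tiltdeg 0.02 j [ 0.32  0.54  0.26  1.28 -0.    0.57]
  slide [ 0.8  5.6 94. ] turnz 0.3
```

Emit:
step_arm --slide '[[-1, 4, 35], [-1, 4, 70], [-1, 4, 90], [-1, 4, 94], [-1, 4, 94]]' --turn '[[0, 0, 0], [0, 0, 0], [0, 0, 0], [0, 0, 0], [0, 0, 0]]' --hand '[0.3, 0.3, 0.3, 0.3, 0.3]'

```text
clock: 41.82
eef_pos: [0.5938, 0.2663, 0.0949]
tcp_rot: [-0.002, 0.123, 0.992, -0.001]
ft_force: [0.6, -0.2, 1.1]
gripper_width: 0.0597
finger_force: 0.0
```

Emit:
step_arm --slide '[[0, 0, 0], [0, 0, 0], [0, 0, 0], [0, 0, 0], [0, 0, 0]]' --turn '[[0, 0, 0], [0, 0, 0], [0, 0, 0], [0, 0, 0], [0, 0, 0]]' --hand '[0.5, 0.7, 0.9, 0.9, 0.9]'

```text
clock: 42.23
eef_pos: [0.5972, 0.2675, 0.0993]
tcp_rot: [0.002, 0.123, 0.992, 0.001]
ft_force: [-0.6, 0.3, 6.9]
gripper_width: 0.0223
finger_force: 58.6
```

Run:
```python
from h import *
plan();o=arm.get_obs();print(o['moment'])
p,_=tool();v=p[:2]-[.51,.2875];a0=np.degrees(np.arctan2(v[1],v[0]));print('ang',a0,np.linalg.norm(v))
P=np.array([.51,.2875]);R0=np.linalg.norm(v)
w=[(*(P+R0*np.array([np.cos(np.radians(a)),np.sin(np.radians(a))])),p[2],165.9+a-a0) for a in np.linspace(a0,21.8,6)[1:]]
print('rows relative to now:')
y=np.radians(165.9)
for x,yy,z,a in w:
    d=np.array([x,yy])-p[:2];print(np.round([1000*(np.cos(y)*d[0]+np.sin(y)*d[1]),1000*(np.sin(y)*d[0]-np.cos(y)*d[1])],1),'turn',round(-(a-165.9),1))
```

```text
t 42.2 at [0.5972 0.2675 0.0993] 165.8 w 0.0223 F [-0.6  0.3  6.9] tiltdeg 0.26 j [ 0.32  0.59  0.09  1.07 -0.    0.57]
[-0.02427353  0.15039873  0.08748631]
ang -12.950942330499045 0.08942826608344519
rows relative to now:
[ 0.9 10.8] turn -7.0
[ 3.  21.4] turn -13.9
[ 6.5 31.7] turn -20.9
[11.2 41.5] turn -27.8
[17.  50.6] turn -34.8
```

Emit:
step_arm --slide '[[1, 11, 0], [3, 21, 0], [6.5, 32, 0], [11, 41.5, 0], [17, 50.5, 0]]' --turn '[[0, 0, -7], [0, 0, -14], [0, 0, -21], [0, 0, -28], [0, 0, -35]]' --hand '[0.9, 0.9, 0.9, 0.9, 0.9]'

```text
clock: 42.65
eef_pos: [0.5938, 0.3213, 0.0993]
tcp_rot: [0.003, -0.183, 0.983, 0.001]
ft_force: [0.7, 0.6, 5.4]
gripper_width: 0.0217
finger_force: 58.9
```

Emit:
step_arm --slide '[[0, 0, 0], [0, 0, 0], [0, 0, 0], [0, 0, 0], [0, 0, 0]]' --turn '[[0, 0, 0], [0, 0, 0], [0, 0, 0], [0, 0, 0], [0, 0, 0]]' --hand '[0.9, 0.9, 0.9, 0.9, 0.9]'

```text
clock: 43.07
eef_pos: [0.5939, 0.3212, 0.0993]
tcp_rot: [0.003, -0.18, 0.984, 0.001]
ft_force: [1.8, 2.8, 5.8]
gripper_width: 0.022
finger_force: 59.0
```

Run:
```python
from h import *
plan();p,_=tool();v=p[:2]-[.51,.2875];print('ang',np.degrees(np.arctan2(v[1],v[0])),np.linalg.norm(v))
```

```text
t 43.1 at [0.5939 0.3212 0.0993] -159.3 w 0.022 F [1.8 2.8 5.8] tiltdeg 0.38 j [0.4  0.63 0.17 1.1  0.   0.04]
ang 21.88603600997742 0.09037201494963074
```

Emit:
step_arm --slide '[[0, 0, 0], [0, 0, 0], [0, 0, 0], [0, 0, -40], [0, 0, -80]]' --turn '[[0, 0, 0], [0, 0, 0], [0, 0, 0], [0, 0, 0], [0, 0, 0]]' --hand '[0.5, 0.3, 0.3, 0.3, 0.3]'

```text
clock: 43.48
eef_pos: [0.5876, 0.3181, 0.1731]
tcp_rot: [-0.005, -0.18, 0.984, -0.001]
ft_force: [1.3, 0.2, -0.6]
gripper_width: 0.0597
finger_force: 0.0
```

Emit:
step_arm --slide '[[0, 0, -20], [0, 0, -20], [0, 0, -20]]' --turn '[[0, 0, 0], [0, 0, 0], [0, 0, 0]]' --hand '[0.3, 0.3, 0.3]'

```text
clock: 43.73
eef_pos: [0.5921, 0.3201, 0.1981]
tcp_rot: [0.001, -0.181, 0.984, 0.0]
ft_force: [-0.9, -0.2, 0.5]
gripper_width: 0.0598
finger_force: 0.0
```

Run:
```python
from h import *
plan((.388,.2645,.16,192))
c=cap('wrist','w16.png')
```

```text
t 43.7 at [0.5921 0.3201 0.1981] -159.2 w 0.0598 F [-0.9 -0.2  0.5] tiltdeg 0.15 j [ 0.4   0.59  0.36  1.33 -0.    0.04]
  slide [105.3  10.2  19. ] turnz 4.4
  slide [105.8   2.1  19. ] turnz 4.4
```

Emit:
step_arm --slide '[[105, 10, 0], [105, 10, 0], [105, 10, 0], [105, 10, 0], [105, 10, 0]]' --turn '[[0, 0, 4.4], [0, 0, 4.4], [0, 0, 4.4], [0, 0, 4.4], [0, 0, 4.4]]' --hand '[0.3, 0.3, 0.3, 0.3, 0.3]'

```text
clock: 44.2
eef_pos: [0.487, 0.291, 0.1947]
tcp_rot: [-0.002, -0.143, 0.99, -0.001]
ft_force: [0.7, 0.8, -0.2]
gripper_width: 0.0599
finger_force: 0.0
```

Emit:
step_arm --slide '[[106, 2, 0], [106, 2, 0], [106, 2, 0], [106, 2, 38], [106, 2, 38]]' --turn '[[0, 0, 4.4], [0, 0, 4.4], [0, 0, 4.4], [0, 0, 4.4], [0, 0, 4.4]]' --hand '[0.3, 0.3, 0.3, 0.3, 0.3]'

```text
clock: 44.62
eef_pos: [0.3827, 0.2616, 0.153]
tcp_rot: [-0.005, -0.105, 0.994, -0.002]
ft_force: [-1.0, -1.1, -1.6]
gripper_width: 0.0596
finger_force: 0.0
```

Emit:
step_arm --slide '[[0, 0, 0], [0, 0, 0], [0, 0, 0], [0, 0, 0], [0, 0, 0]]' --turn '[[0, 0, 0], [0, 0, 0], [0, 0, 0], [0, 0, 0], [0, 0, 0]]' --hand '[0.3, 0.3, 0.3, 0.3, 0.3]'

```text
clock: 45.03
eef_pos: [0.389, 0.2645, 0.1598]
tcp_rot: [0.001, -0.105, 0.994, 0.0]
ft_force: [-0.1, 0.4, -0.2]
gripper_width: 0.0597
finger_force: 0.0
```

Run:
```python
from h import *
plan((.388,.2645,.022,192))
c=cap('wrist','w17.png');g=cv2.cvtColor(c['pixels'],cv2.COLOR_BGR2GRAY)
n,l,s,ce=cv2.connectedComponentsWithStats((g<45).astype('uint8'))
for i in range(1,n):
    if s[i,4]>300: print(s[i],ce[i].round(0), onz(c,*ce[i],.045).round(4))
t=cap('top');g=cv2.cvtColor(t['pixels'],cv2.COLOR_BGR2GRAY)
print('grip exp px top',np.round(proj(t,[.5935,.3211,.128]),1))
b=(g<60).astype('uint8');n,l,s,ce=cv2.connectedComponentsWithStats(b[185:225,130:182])
for i in range(1,n):
    if s[i,4]>15: print(s[i],ce[i].round(1)+[130,185],onz(t,*(ce[i]+[130,185]),.128).round(4))
```

```text
t 45.0 at [0.389  0.2645 0.1598] -168.0 w 0.0597 F [-0.1  0.4 -0.2] tiltdeg 0.14 j [ 0.46  0.2  -0.34  1.03 -0.    0.25]
  slide [  1.    0.2 137.8] turnz 0.0
[    0   116   560   304 63043] [206. 324.] [0.5024 0.2317 0.045 ]
[ 257  182   37   39 1297] [274. 201.] [0.3877 0.2648 0.045 ]
[253 347  38  22 419] [271. 355.] [0.5214 0.2905 0.045 ]
grip exp px top [142.7 199.7]
[49  0  3 14 28] [180.3 190. ] [0.6201 0.217  0.128 ]
[  9   7  14  15 100] [145.6 199.8] [0.5933 0.3131 0.128 ]
```

Emit:
step_arm --slide '[[0, 0, 40], [0, 0, 80], [0, 0, 115], [0, 0, 137], [0, 0, 137]]' --turn '[[0, 0, 0], [0, 0, 0], [0, 0, 0], [0, 0, 0], [0, 0, 0]]' --hand '[0.3, 0.3, 0.3, 0.3, 0.3]'

```text
clock: 45.55
eef_pos: [0.3836, 0.2619, 0.0177]
tcp_rot: [-0.004, -0.105, 0.994, -0.002]
ft_force: [-1.5, -1.3, 0.8]
gripper_width: 0.0599
finger_force: 0.0
```

Emit:
step_arm --slide '[[0, 0, 0], [0, 0, 0], [0, 0, 0], [0, 0, 0], [0, 0, 0]]' --turn '[[0, 0, 0], [0, 0, 0], [0, 0, 0], [0, 0, 0], [0, 0, 0]]' --hand '[0.5, 0.7, 0.9, 0.9, 0.9]'

```text
clock: 45.97
eef_pos: [0.3893, 0.2649, 0.0239]
tcp_rot: [0.002, -0.105, 0.994, 0.001]
ft_force: [-1.6, 0.1, 7.3]
gripper_width: 0.0261
finger_force: 59.1
```

Emit:
step_arm --slide '[[-8, 0, 0], [-18, 0, 0], [-28, 0, 0], [-38, 0, 0], [-42, 0, 0]]' --turn '[[0, 0, 0], [0, 0, 0], [0, 0, 0], [0, 0, 0], [0, 0, 0]]' --hand '[0.9, 0.9, 0.9, 0.9, 0.9]'

```text
clock: 46.38
eef_pos: [0.4287, 0.2728, 0.0238]
tcp_rot: [-0.0, -0.105, 0.994, 0.0]
ft_force: [-14.1, -4.5, 23.2]
gripper_width: 0.0256
finger_force: 62.2
```

Emit:
step_arm --slide '[[0, 0, 0], [0, 0, 0], [0, 0, 0], [0, 0, 0], [0, 0, 0]]' --turn '[[0, 0, 0], [0, 0, 0], [0, 0, 0], [0, 0, 0], [0, 0, 0]]' --hand '[0.9, 0.9, 0.9, 0.9, 0.9]'

```text
clock: 46.8
eef_pos: [0.4286, 0.2728, 0.0239]
tcp_rot: [0.001, -0.105, 0.994, 0.0]
ft_force: [-5.0, -1.7, 13.6]
gripper_width: 0.026
finger_force: 61.1
```

Emit:
step_arm --slide '[[0, 0, 0], [0, 0, 0], [0, 0, 0], [0, 0, -20], [0, 0, -60]]' --turn '[[0, 0, 0], [0, 0, 0], [0, 0, 0], [0, 0, 0], [0, 0, 0]]' --hand '[0.4, 0.3, 0.3, 0.3, 0.3]'

```text
clock: 47.22
eef_pos: [0.4247, 0.2708, 0.0782]
tcp_rot: [-0.005, -0.105, 0.994, -0.002]
ft_force: [1.0, -0.2, -0.1]
gripper_width: 0.06
finger_force: 0.0
```

Emit:
step_arm --slide '[[20, 0, -40], [40, 0, -80], [60, 0, -120], [60, 0, -140], [60, 0, -140]]' --turn '[[0, 0, 0], [0, 0, 0], [0, 0, 0], [0, 0, 0], [0, 0, 0]]' --hand '[0.3, 0.3, 0.3, 0.3, 0.3]'

```text
clock: 47.63
eef_pos: [0.3718, 0.2616, 0.228]
tcp_rot: [0.005, -0.105, 0.994, 0.002]
ft_force: [0.7, 0.8, 0.6]
gripper_width: 0.06
finger_force: 0.0
```

Emit:
step_arm --slide '[[0, 0, 0], [0, 0, 0], [0, 0, 0], [0, 0, 0], [0, 0, 0]]' --turn '[[0, 0, 0], [0, 0, 0], [0, 0, 0], [0, 0, 0], [0, 0, 0]]' --hand '[0.3, 0.3, 0.3, 0.3, 0.3]'

```text
clock: 48.05
eef_pos: [0.3693, 0.2597, 0.2203]
tcp_rot: [-0.001, -0.105, 0.994, -0.001]
ft_force: [0.4, -0.8, -0.0]
gripper_width: 0.0599
finger_force: 0.0
```

Run:
```python
from h import *
plan()
c=cap('wrist','w18.png');g=cv2.cvtColor(c['pixels'],cv2.COLOR_BGR2GRAY)
n,l,s,ce=cv2.connectedComponentsWithStats((g<45).astype('uint8'))
for i in range(1,n):
    if 300<s[i,4]<9000: print(s[i],ce[i].round(0), onz(c,*ce[i],.045).round(4))
t=cap('top','t18.png');g=cv2.cvtColor(t['pixels'],cv2.COLOR_BGR2GRAY)
P0=proj(t,[.51,.2875,.078]);print('pivot px',np.round(P0,1))
for r in range(188,236,3): print(r,''.join('#' if v<60 else '.' if v<115 else ' ' for v in g[r,125:195]))
```

```text
t 48.0 at [0.3693 0.2597 0.2203] -168.0 w 0.0599 F [ 0.4 -0.8 -0. ] tiltdeg 0.16 j [ 0.47  0.13 -0.25  1.19 -0.    0.26]
[261 230  29  33 837] [275. 245.] [0.4265 0.2725 0.045 ]
pivot px [158.8 230.1]
188                   .......                            .####.           
191    ........        ..     ..     .#     .            .#####           
194 .                   ##                        ..     ...####          
197 ..            .##########...                        ....####          
200  .      .     #############.                           ..####         
203  ..             .##########.                            .#####        
206   ..#.                    .#                            ..####        
209   ..                       .#.                           .#####       
212    ..                       ...                          ..####.      
215     .                         .#                          ..####      
218     ..                         ..                          .####.     
221      .                          .#                         ..####.    
224      ..                          .##...                     ..####    
227       ..                    ..       ####                    .####    
230       ..                   ..        .###.                   ..####   
233        ..                   ..      .####                     .####.
```

```bash
python3 -c "
from h import *
print(arm.close_job())"
```

```text
the job is handed in; nothing more can be done
None
```

I handed the job in with the three bars stacked and clamped, the lever on the long mark and the lock knob back home; hand-in returned no verdict, and the clamp force is inferred from the rise in turning torque (0.3 to 0.5 N m), not measured.

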